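Clamp a pestle upright in the bench collet

ROBOT

A 6-joint arm with a two-finger parallel gripper is mounted at the origin on a cart in front of the work surface, level with it; the furniture and walls round the work are solid. World frame = base frame: x ahead of the robot, y to its left, z up, the work surface at z = 0. Lengths are in m, angles in rad, forces in N, time in s.
With the tool pointing down it reaches from about 0.35 to 0.875 m from the base axis. Payload 4.2 kg.
Tool frame: the origin (TCP) lies on the centre line of the jaws, within the pads' length; the fingertips stand 14 mm ahead of it and the grasp point (between the pads) lies 5 mm behind it; z points along the fingers, y is the line along which they close (so a half turn about z gives the same grasp; the last joint's range is limited). The gripper opens to 87 mm and grips with 3 to 60 N. Pads are 19 mm wide; open, the fingers measure 117 mm over their backs; the gripper's body (75 mm by 190 mm) begins 51 mm behind the grasp point.
Start: joints at [-0.962, 0.385, 0.008, 0, -1.194, -0.259], TCP at [0.214, -0.587, 0.237] pointing down, gripper open.
Joint ranges: [-3.14, 3.14], [-1.21, 2.06], [-1.07, 1.41], [-3.16, 2.05], [-2.99, -0.16], [-3.1, 3.1]. Speed limits (rad/s): [2.79, 2.79, 3.14, 3.14, 3.14, 3.14].

INTERFACE

Orientations are given as a unit quaternion [w, x, y, z].
In Python, from workcell import sensors, vision, bot gives the robot as it stands.
- The arm moves only by the shell command python3 -m inch 'ROWS'. ROWS is JSON, a list of rows, each a list of 7 numbers: the turn, a rotation vector about the tool's x, y, z in degrees, then the shift along the tool's x, y, z in mm, then the opening, from -1 (shut) to 1 (fully open). A call has exactly 5 rows; each row shifts and turns the commanded pose from where the row before left it, along the tool's axes as they then stand; what a row does not reach is not made up. A row lasts 1/10 s, in which the tool goes at most 50 mm and 8.59 degrees, less where a joint would pass 70% of its speed; a pose out of reach is approached as far as the arm can. A call with a gripper value outside its range is refused whole. The fingers move at their own pace and stop on an object; the grip force is fixed at half the most. Time passes only in rows, so rows that do not move let the fingers close, or fill a call up. It gives the time, the measured TCP pose, the force, the opening and the grip force at its end, in the units of the state.
- sensors.state(): the state, without advancing time (a new reading comes with each control period).
- vision.read_camera(name): name is "scene" or "top" or "wrist"; returns (picture, depth): 480x640x3 uint8, blue, green, red; 480x640 float32, m along the optical axis (not along the pixel's ray), 0 where there is no reading.
- vision.get_calibration(name): a dict with "intrinsics" (3x3 intrinsics, pixels), "view" (4x4, takes a point from world to camera coordinates). Camera axes: x right, y down, z forward; pixel columns grow to the right and rows downward; lengths in m; the calibration is good to about 2 mm. A picture is of the moment at which its call begins: read the wrist's pose just before it. get_calibration takes no time and is no camera call; for the wrist camera it gives the pose at the moment of the call.
- bot.job_done(): hands the job in; it is judged then, once.
The state is a dict: "time": time; "joints": joint angles; "dq": joint speeds; "effort": joint torques, N m; "eef_pos": TCP position; "eef_rot": TCP orientation; "ft_force": force on the tool from outside, world axes, zero at the start; "torque": the same for the moment, N m; "opening": finger opening in m; "grip_force": force on a finger pad.
Only numpy, scipy, OpenCV 4.12 (cv2) and the standard library are available. Lean on these libraries where they do the work, as an engineer would, in place of code of your own. Each camera call takes 0.05 s, during which the arm holds its last target. There are 200 camera calls.

TASK

Lay the blue-banded pestle in the sloped rest, shank end down against its stop, and let go of it there, so that you can take it by the end of its head. Then stand it upright in the collet, shank fully home on the bottom of the bore while the nut is still slack, and swing the red lever clockwise (seen from above) until the jaws firmly grip the shank and it stays so when you let go. Leave the orange-banded pestle and the amber, white and dropper bottles where they are.

Things in the scene. Friction and masses are not known exactly. Their poses are not given: they have to be found in the camera images.
- pestle: pestle to clamp, 150 mm long, coaxial, 0.15 kg: white octagonal head 24 mm across flats with a blue band near the shoulder; round steel shank, 16 mm diameter, last 8 mm tapered. Starts lying on a flat of its head. Origin on its underside at mid-length; +x runs from shank to head, axis at own z = 12 mm; shank x = -75 to -13 mm, head -13 to +75 mm; balances at x = +14 mm
- pestle_tip (a point): centre of the shank's free end, on the axis (own x = -75 mm)
- pestle_shoulder (a point): on the axis where the shank meets the head (own x = -13 mm)
- pestle_top (a point): centre of the free end of the head, on the axis (own x = +75 mm)
- spare_pestle: like the pestle but with an orange band and a 21 mm shank, too thick for the collet; lies near it on the bench, to be left alone
- rest: fixed grey rest, base 90 x 130 x 10 mm, origin under its centre. 45 degree slope, lower end towards own -y. The lowest 27 mm of the head lie in a channel 30 mm wide (own x), walls up to 6 mm above the pestle's axis; the other 61 mm stick out at the upper end, with only a 20 mm wide tongue under the first 16 mm; the shank lies free, its end on a black stop plate
- rest_shoulder (a point): where the pestle's shoulder point lies when it rests home in the rest: 70 mm above the bench; own axes as the rest's
- rest_top (a point): where the pestle's top point lies when it rests home: 62 mm further towards the rest's own +y and 62 mm higher than rest_shoulder
- stand: fixed collet stand: dark base 110 x 110 x 16 mm, grey column 72 mm in diameter, dark knurled nut 72 mm in diameter with a lever, three brass jaws inside. Origin under the base's centre, z up; vertical bore on its own z axis, 20 mm wide
- stand_mouth (a point): centre of the collet's mouth, at the top of the jaws, 78 mm above the bench; the nut's top is at 76 mm
- stand_floor (a point): centre of the bottom of the bore, 18 mm above the bench; the shank's end stands here when fully home (the pestle's shoulder is then at 80 mm, its top at 168 mm)
- nut (a joint): angle of the collet nut, rad, 0 (jaws wide open, 20 mm across) to 1.9, growing clockwise seen from above; jaws close 4 mm across per rad and meet the 16 mm shank near 1.1; beyond that each presses about 12 N per 0.1 rad, so 1.4 to 1.5 is a firm grip. Stays about where left (springs back under 0.1). At the handle about 4 N while slack, 7 N at 1.45. Starts between 0 and 0.3
- lever_knob (a point): point on the axis of the lever's upright red handle, 130 mm above the bench; handle 16 mm in diameter, round, from 68 to 150 mm above the bench, 85 mm from the bore's axis; it goes round with the nut
- jaw_a: one of the three brass jaws, 26 mm high, top 78 mm above the bench; origin as the stand's; slides inwards with the nut
- jaw_b: second brass jaw
- jaw_c: third brass jaw
- amber_bottle: loose amber bottle with black cap, 49 mm in diameter, 151 mm high, origin under its centre; leave alone
- dropper_bottle: loose brown dropper bottle, 35 mm in diameter, 98 mm high, origin under its centre; leave alone
- white_bottle: loose white plastic bottle, 58 mm in diameter, 150 mm high, origin under its centre; leave alone
Not all that is in view belongs to the job. What is shaped like the stand but turquoise is not meant.

How it is judged:
On the way, in this order (a step that is already met when the one before it is completed fails the run):
1. the blue-banded pestle lies home in the sloped rest, let go (distance between pestle_shoulder and rest_shoulder below 0.012 m and distance between pestle_top and rest_top below 0.015 m and contact force between the fingers and pestle below 0.1 N and linear speed of pestle below 0.03 m/s), for 0.2 s.
2. its shank stands fully home in the collet while the nut is still slack (z of pestle_tip in the frame of stand_floor below 0.004 m and horizontal distance between pestle_tip and stand_floor below 0.006 m and angle between pestle's own x axis and vertical below 0.15 rad and value of joint nut below 0.7 rad), for 0.2 s.
At the end, for the whole second after the job is handed in: The blue-banded pestle stands upright in the collet (within 0.06 rad), its shank end within 4 mm of the bottom of the bore and of the bore's axis, each of the three jaws presses on it with more than 12 N (nut beyond 0.9 rad), and it is at rest and released (z of pestle_tip in the frame of stand_floor below 0.004 m and horizontal distance between pestle_tip and stand_floor below 0.004 m and angle between pestle's own x axis and vertical below 0.06 rad and value of joint nut above 0.9 rad and contact force between each of jaw_a, jaw_b, jaw_c and pestle above 12 N and linear speed of pestle below 0.02 m/s); the robot touches nothing.
It fails at once if the orange-banded pestle, or a bottle is moved more than 3 cm or knocked over (distance of any of spare_pestle, amber_bottle, dropper_bottle, white_bottle from where it was at the start of the episode above 0.03 m or angle between any of amber_bottle, dropper_bottle, white_bottle's own z axis and vertical above 0.6 rad).
It also fails if it takes over 69 s, if anything falls off the work surface, if the arm or the gripper's body presses on something with over 40 N, if the wrist force passes 120 N, or if a joint passes its speed limit or range.

## Working session

There is one attempt and no reset: what is moved stays moved. The work goes in short steps, Python scripts to look and compute and a shell command to move; the robot and the scene stay as the last step left them, time stands still between calls to the robot, and variables do not carry over. Pictures are saved under pics/ and viewed, at most 10 in all, crops included, and the job is handed in when it is done.

```bash
ls; mkdir -p pics; cat > h.py <<'E'
import cv2, numpy as np
from workcell import sensors, vision, bot
def grab(n,save=None):
    c=vision.get_calibration(n); p,d=vision.read_camera(n)
    if save: cv2.imwrite('pics/'+save,p); np.savez('pics/'+save+'.npz',p=p,d=d,K=c['intrinsics'],V=c['view'])
    return p,d,np.array(c['intrinsics']),np.array(c['view'])
def load(s):
    z=np.load('pics/'+s+'.npz'); return z['p'],z['d'],z['K'],z['V']
def ray(K,V,u,v):
    T=np.linalg.inv(V); r=T[:3,:3]@np.linalg.solve(K,[u,v,1]); return T[:3,3],r
def plane(K,V,u,v,z):
    o,r=ray(K,V,u,v); return o+r*(z-o[2])/r[2]
def dp(d,K,V,u,v):
    o,r=ray(K,V,u,v); return o+r*d[int(v),int(u)]
def cloud(d,K,V):
    v,u=np.mgrid[:d.shape[0],:d.shape[1]]; T=np.linalg.inv(V)
    r=np.stack([u,v,np.ones_like(u)],-1)@np.linalg.inv(K).T*d[...,None]
    return r@T[:3,:3].T+T[:3,3]
E
python3 - <<'E'
from h import *
for n in ['scene','top']:
    p,d,K,V=grab(n,n+'0.png'); print(n,K.tolist(),np.linalg.inv(V).round(3).tolist())
s=sensors.state(); print(s)
E
```

```text
pics
scene [[544.9692549173975, 0.0, 321.31454129543084], [0.0, 544.9692549173975, 238.03529152237329], [0.0, 0.0, 1.0]] [[-0.428, -0.515, 0.742, -0.503], [-0.904, 0.245, -0.351, 0.499], [-0.001, -0.821, -0.571, 0.919], [0.0, 0.0, 0.0, 1.0]]
top [[493.1706109469496, 0.0, 330.1319778075092], [0.0, 493.1706109469496, 231.42904215995236], [0.0, 0.0, 1.0]] [[-0.014, -0.981, 0.194, 0.325], [-1.0, 0.013, -0.006, -0.007], [0.003, -0.194, -0.981, 1.433], [0.0, 0.0, 0.0, 1.0]]
{'time': 0.1, 'joints': array([-9.62398311e-01,  3.85484961e-01,  6.77747718e-03, -4.52983559e-04,
       -1.19400225e+00, -2.58620072e-01]), 'dq': array([ 0.00094535, -0.00178043,  0.00347594,  0.0020249 ,  0.00022328,
        0.00092995]), 'effort': array([-4.49196668e-04, -3.91689670e+01,  1.87934089e+01,  4.23196390e+00,
        1.34091094e-02, -8.40211987e-05]), 'eef_pos': array([ 0.21404096, -0.58666626,  0.23556896]), 'eef_rot': array([-2.10821636e-04, -1.73916457e-01,  9.84759923e-01,  9.56638286e-04]), 'ft_force': array([ 0.28786618,  0.72954379, -0.43619593]), 'torque': array([0.06410378, 0.05148192, 0.02336843]), 'grip_force': 0.0, 'opening': 0.08698176103748816}
```

View pics/scene0.png

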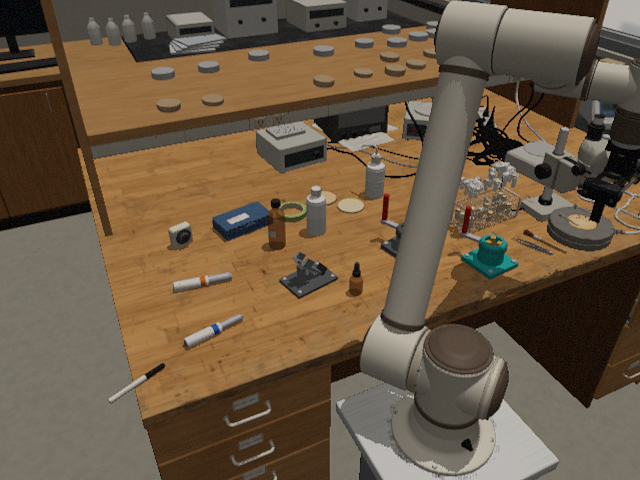

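View pics/top0.png

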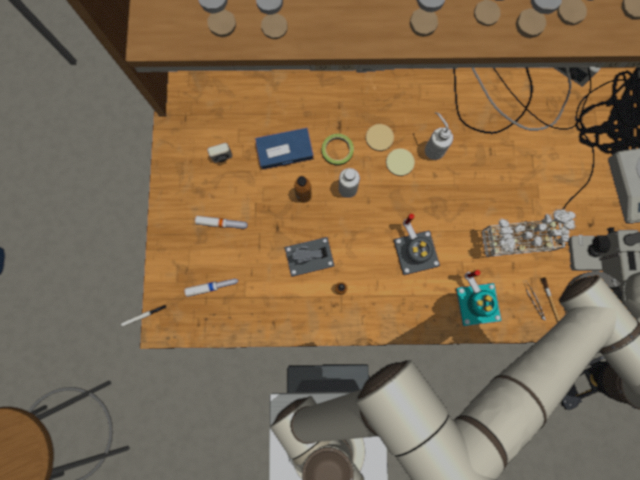

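Blue-banded pestle at top (185–237, 288) / scene (215, 330); orange-banded one at top (220, 222) is the spare. The rest is at top (310, 256), the dark stand at (416, 250) and the turquoise lookalike at (479, 303), which I ignore. I'll confirm with an enlarged crop and measure.

```bash
python3 - <<'E'
from h import *
p,d,K,V=load('top0.png'); ps,ds,Ks,Vs=load('scene0.png')
def cr(im,x,y,w=100,h=75): return cv2.resize(im[y:y+h,x:x+w],(400,300),interpolation=cv2.INTER_CUBIC)
m=np.vstack([np.hstack([cr(p,165,250),cr(p,260,218)]),np.hstack([cr(p,370,205),cr(ps,262,230)])])
cv2.imwrite('pics/crop1.png',m)
C=cloud(d,K,V); h=cv2.cvtColor(p,cv2.COLOR_BGR2HSV)
# blue pestle: non-bench pixels in height
for nm,(x0,x1,y0,y1) in dict(blue=(175,245,270,305),orange=(185,255,208,240)).items():
    S=np.zeros(d.shape,bool); S[y0:y1,x0:x1]=1
    m=(S&(C[...,2]>0.006)); pts=C[m]
    w=S&(h[...,1]<70)&(h[...,2]>120)
    for q,nn in ((m,'z'),(w,'col')):
        v,u=np.nonzero(q); 
        if len(u)<10: print(nm,nn,len(u));continue
        r=cv2.minAreaRect(np.stack([u,v],1).astype(np.float32)); print(nm,nn,len(u),r, np.percentile(C[q][:,2],[5,50,95]).round(3))
    b=S&((h[...,0]>105)&(h[...,0]<130) if nm=='blue' else (h[...,0]>5)&(h[...,0]<14))&(h[...,1]>150)
    v,u=np.nonzero(b); print('band',len(u),u.mean(),v.mean())
for nm,(x0,x1,y0,y1) in dict(rest=(280,340,232,280),stand=(390,445,205,275),).items():
    Q=C[y0:y1,x0:x1]; z=Q[...,2]; print(nm); 
    print((z[::3,::3]*1000).round().astype(int))
E
```

```text
blue z 488 ((209.49996948242188, 286.9999694824219), (68.99998474121094, 33.99999237060547), 0.0) [0.007 0.02  0.028]
blue col 351 ((210.87057495117188, 286.4176330566406), (8.568753242492676, 53.79875564575195), 77.47119140625) [0.013 0.021 0.028]
band 14 210.42857142857142 286.14285714285717
orange z 515 ((219.5, 223.5), (69.0, 31.0), 0.0) [0.007 0.021 0.03 ]
orange col 336 ((220.50772094726562, 222.43849182128906), (51.72248458862305, 8.434361457824707), 7.125016689300537) [0.014 0.023 0.03 ]
band 23 220.2173913043478 222.47826086956522
rest
[[   1   -1   -2    0    0   -2    0    0    0   -4   -2   -3    1    3
     2   -5    4    1    1   -6]
 [   4    6    1    3   -1    1    0   12   -2    3   -4   -3   -3    4
     6    0    0    3    2    6]
 [   0    6    1   -4    0   -1    3   -3    5   -8    2    6    7    3
    13 1433   -4    0    1   -2]
 [   6   -6    4    1    6   -1    0    0    3   -4   14   14    8   10
    12   16   16    2   -7    5]
 [  -3    1    7    5   -5    3    9   11    7   15   12   10    5   13
     5   17    9    3    1   -4]
 [  -8    3   12   14   
[... 2838 characters left out ...]
 [  -5    3   -2   19   20   13   41   72   73   50   48   78   77   76
    18   17    2    0   -3]
 [  -1    5    2    9   14   13   28   54   64   76   81   74   75   20
    12   11   22   -2   -3]
 [  -5   -1   -1   -2   15   22   17   18   28   58   66   57   17   17
    15   19   11    4    2]
 [  -1    1   -2    3   13   15   12   15   19   18   19   13   18   18
    17   13   18   -4   -5]
 [   0    2   -2   -2   10   20   15   14   16   17   17   21   17   19
    14    2    1    5    1]
 [  -1    1    0   -1    1   24   22   17   19   13   14   -2    0    0
     1   -2    0    0    2]
 [  -1   -2    5   -3    0   22   11    1   -3    0    1   -1   -1    9
     3    0   -2    2   -3]]
```

View pics/crop1.png

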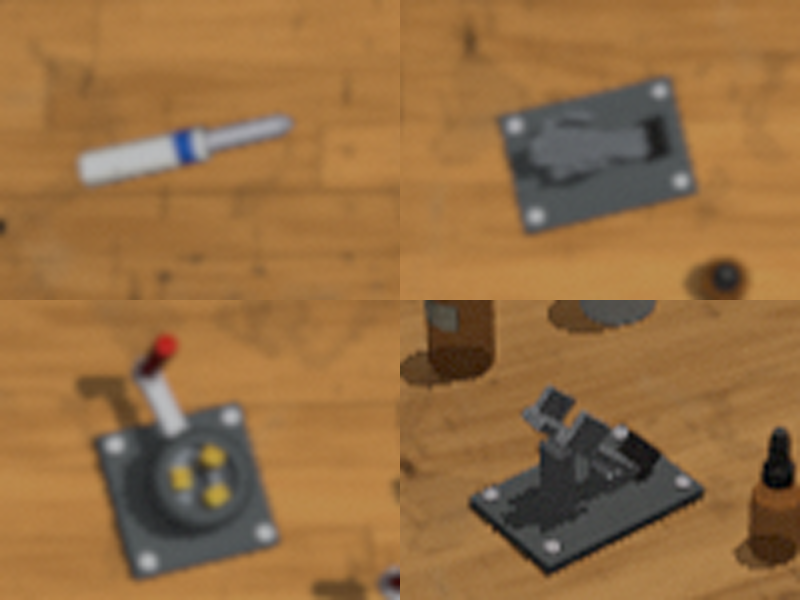

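The crop confirms the blue band, with its head to the image left (+y). The rest's black stop is at its image-right end, so own +y points roughly to world +y. The dark stand has its red lever at far left. Now positions.

```bash
cat > meas.py <<'E'
from h import *
p,d,K,V=load('top0.png'); C=cloud(d,K,V); h=cv2.cvtColor(p,cv2.COLOR_BGR2HSV); g=p.min(2)
big=cv2.resize(p,None,fx=4,fy=4,interpolation=cv2.INTER_CUBIC); hb=cv2.cvtColor(big,cv2.COLOR_BGR2HSV)
def blobs(mask,amin):
    n,l,s,c=cv2.connectedComponentsWithStats(mask.astype(np.uint8)); return [(s[i,4],(c[i]+.5)/4-.5) for i in range(1,n) if s[i,4]>amin]
def box(x0,x1,y0,y1):
    m=np.zeros(big.shape[:2],bool); m[y0*4:y1*4,x0*4:x1*4]=1; return m
gb=(hb[...,1]<70)&(hb[...,2]>130)
for nm,b,z in (('rest',(283,336,232,280),.011),('stand',(392,442,228,278),.017)):
    B=[(a,plane(K,V,*c,z)) for a,c in blobs(gb&box(*b),25)]
    print(nm); 
    for a,q in B: print(a,q.round(4))
y=blobs((hb[...,0]>18)&(hb[...,0]<35)&(hb[...,1]>120)&(hb[...,2]>110)&box(405,435,235,262),40)
Y=[plane(K,V,*c,.078) for a,c in y]; print('jaws',[ (a,q.round(4)) for (a,c),q in zip(y,Y)],np.mean(Y,0))
r=blobs(((hb[...,0]<6)|(hb[...,0]>174))&(hb[...,1]>150)&box(400,420,208,228),10); print('red',r,[plane(K,V,*c,.14).round(4) for a,c in r])
m=gb&box(175,245,270,305); n,l,s,c=cv2.connectedComponentsWithStats((m|(box(175,245,270,305)&(hb[...,0]>105)&(hb[...,0]<130)&(hb[...,1]>100))).astype(np.uint8))
i=1+np.argmax(s[1:,4]); v,u=np.nonzero(l==i); P=np.array([plane(K,V,a/4-.375,b/4-.375,.014)[:2] for a,b in zip(u,v)])
R=cv2.minAreaRect((P*1000).astype(np.float32)); print('pestle',R)
mu=P.mean(0); w,E=np.linalg.eigh(np.cov(P.T)); ax=E[:,1]*np.sign(E[1,1]); t=(P-mu)@ax; print('axis tip->head',ax,'ends',mu+ax*t.min(),mu+ax*t.max(),'len',np.ptp(t))
E
python3 meas.py
```

```text
rest
134 [0.5804 0.0022 0.011 ]
172 [0.5562 0.1081 0.011 ]
164 [ 0.5139 -0.0127  0.011 ]
183 [0.4897 0.0927 0.011 ]
stand
1071 [ 0.5992 -0.2522  0.017 ]
264 [ 0.595  -0.2997  0.017 ]
243 [ 0.5752 -0.2133  0.017 ]
69 [ 0.5608 -0.26    0.017 ]
260 [ 0.5091 -0.3201  0.017 ]
247 [ 0.4893 -0.2336  0.017 ]
jaws [(np.int32(372), array([ 0.5552, -0.2721,  0.078 ])), (np.int32(298), array([ 0.5396, -0.2492,  0.078 ])), (np.int32(337), array([ 0.5274, -0.2734,  0.078 ]))] [ 0.54073199 -0.26491706  0.078     ]
red [(np.int32(474), array([409.68723629, 217.65189873]))] [array([ 0.6159, -0.2286,  0.14  ])]
pestle ((441.2193908691406, 369.8901672363281), (25.689355850219727, 71.46002960205078), 12.392834663391113)
axis tip->head [-0.19801238  0.98019952] ends [0.44830785 0.33474337] [0.4341258  0.40494724] len 0.07162202360285164
```

```bash
cat > m2.py <<'E'
from h import *
p,d,K,V=load('top0.png'); C=cloud(d,K,V); h=cv2.cvtColor(p,cv2.COLOR_BGR2HSV)
for nm,(x0,x1,y0,y1) in dict(blue=(175,245,270,305),orange=(185,255,208,240)).items():
    S=np.zeros(d.shape,bool); S[y0:y1,x0:x1]=1
    hit=S&(((h[...,1]<90)&(h[...,2]>90))|((h[...,0]>105)&(h[...,0]<130)))
    n,l,s,c=cv2.connectedComponentsWithStats(hit.astype(np.uint8)); i=1+np.argmax(s[1:,4]); v,u=np.nonzero(l==i)
    P=np.array([plane(K,V,a,b,.014)[:2] for a,b in zip(u,v)])
    w,E=np.linalg.eigh(np.cov(P.T)); ax=E[:,1]*np.sign(E[1,1]); mu=P.mean(0); t=(P-mu)@ax
    nn=np.array([-ax[1],ax[0]]); o=(P-mu)@nn; mid=mu+ax*(t.min()+t.max())/2; 
    print(nm,'axis',ax,'mid',mid,'len',np.ptp(t),'width head',np.ptp(o[t>10e-3]))
for nm,(K,V,d) in dict(top=(K,V,d),scene=load('scene0.png')[2:]+(load('scene0.png')[1],)).items():
    C=cloud(d,K,V); c=np.array([.53505,.0476]); yv=np.array([-.2235,.9747]); xv=np.array([.9747,.2235])
    q=C[...,:2]-c; X=q@xv; Y=q@yv; Z=C[...,2]
    m=(abs(X)<.008)&(abs(Y)<.065)&(Z>.03)&(Z<.1)
    print(nm,m.sum(),'y-z pct',np.percentile((Y-Z)[m],[5,25,50,75,95]).round(4))
    m=(abs(X)<.04)&(abs(Y)<.065)&(Z>.03)&(Z<.12)
    print(' Xrange',np.percentile(X[m],[1,50,99]).round(4),'tongue Ymax',np.sort(Y[m&(Z>.08)])[-5:].round(4))
E
python3 m2.py
```

```text
blue axis [-0.2109438   0.97749819] mid [0.45007324 0.32976867] len 0.1547077967212917 width head 0.026585347468064603
orange axis [0.13907898 0.99028129] mid [0.64301613 0.34921268] len 0.06975790444352317 width head 0.025996846484656454
top 142 y-z pct [-0.0645 -0.056  -0.0543 -0.0518 -0.0483]
 Xrange [-0.0225 -0.0017  0.0189] tongue Ymax [0.0421 0.0424 0.0433 0.0434 0.0437]
scene 63 y-z pct [-0.0531 -0.0456 -0.0301 -0.0141 -0.003 ]
 Xrange [-0.0277 -0.013   0.015 ] tongue Ymax [0.0463 0.047  0.0473 0.048  0.048 ]
```

```bash
cat >> h.py <<'E'
from scipy.spatial.transform import Rotation as Ro
def cur():
    s=sensors.state(); w,x,y,z=s['eef_rot']; return np.array(s['eef_pos']),Ro.from_quat([x,y,z,w]),s
def frame(z,y):
    z=np.array(z,float); z/=np.linalg.norm(z); y=np.array(y,float); y-=z*(y@z); y/=np.linalg.norm(y); return Ro.from_matrix(np.stack([np.cross(y,z),y,z],1))
def goto(P,R=None):
    p,r,s=cur(); R=R or r
    print('turn deg',np.degrees((r.inv()*R).as_rotvec()).round(2),'shift mm (now axes)',(r.inv().apply(np.array(P)-p)*1000).round(1),'(after-turn axes)',(R.inv().apply(np.array(P)-p)*1000).round(1),'q',np.round(s['joints'],2),'t',round(s['time'],2))
a=np.array([-.211,.977,0]) # pestle axis
pm=np.array([.450,.330,.012])
rs=np.array([.535,.0476,.070]); ry=np.array([-.2235,.9747,0]); rx=np.array([.9747,.2235,0])
rsl=(ry+[0,0,1])/2**.5
bore=np.array([.5415,-.266,0])
E
python3 -m inch '[[0,0,-8.2,0,0,-10,1],[0,0,-8.2,0,0,-10,1],[0,0,-8.2,0,0,-10,1],[0,0,-8.2,0,0,-10,1],[0,0,-8.2,0,0,-10,1]]'
python3 -m inch '[[0,0,-8.2,0,0,0,1],[0,0,-8.2,0,0,0,1],[0,0,-8.2,0,0,0,1],[0,0,-8.2,0,0,0,1],[0,0,-8.2,0,0,0,1]]'
python3 -c "
from h import *
goto([.4416,.3689,.28],frame([0,0,-1],[-.977,-.211,0]))"
```

```text
time: 0.6
eef_pos: [0.2141, -0.5868, 0.2863]
eef_rot: [0.0, -0.51, 0.86, 0.001]
ft_force: [0.5, -0.4, -1.8]
opening: 0.087
grip_force: 0.0
time: 1.1
eef_pos: [0.2141, -0.5868, 0.2858]
eef_rot: [-0.0, 0.779, -0.627, -0.001]
ft_force: [-0.5, 0.3, -0.9]
opening: 0.0868
grip_force: 0.0
turn deg [0.01 0.08 0.19] shift mm (now axes) [-884.8 -427.     7. ] (after-turn axes) [-886.2 -424.1    5.8] q [-0.96  0.36  0.09 -0.   -1.3   1.18] t 1.1
```

```bash
python3 -m inch '[[0,0,0,-35,-30,0,1],[0,0,0,-35,-30,0,1],[0,0,0,-35,-30,0,1],[0,0,0,-35,-30,0,1],[0,0,0,-35,-30,0,1]]' | head -2
python3 -m inch '[[0,0,0,-35,-30,0,1],[0,0,0,-35,-30,0,1],[0,0,0,-35,-30,0,1],[0,0,0,-35,-30,0,1],[0,0,0,-35,-30,0,1]]' | head -2
python3 -m inch '[[0,0,0,-36,-8,0,1],[0,0,0,-36,-8,0,1],[0,0,0,-36,-8,0,1],[0,0,0,-36,-8,0,1],[0,0,0,-36,-8,0,1]]' | head -2
python3 -m inch '[[0,0,0,-36,-8,0,1],[0,0,0,-36,-8,0,1],[0,0,0,-36,-8,0,1],[0,0,0,-36,-8,0,1],[0,0,0,-36,-8,0,1]]' | head -2
python3 -m inch '[[0,0,0,-36,-8,0,1],[0,0,0,-36,-8,0,1],[0,0,0,-30,-5,0,1],[0,0,0,-20,0,0,1],[0,0,0,0,0,0,1]]'
python3 - <<'E'
from h import *
goto([.4416,.3689,.28],frame([0,0,-1],[-.977,-.211,0]))
p,d,K,V=grab('wrist','w1.png')
C=cloud(d,K,V); h=cv2.cvtColor(p,cv2.COLOR_BGR2HSV)
print(np.linalg.inv(V).round(3).tolist(),K[0])
E
```

```text
time: 1.6
eef_pos: [0.3247, -0.3829, 0.2862]
time: 2.1
eef_pos: [0.4348, -0.1803, 0.2864]
time: 2.6
eef_pos: [0.4356, 0.0036, 0.2863]
time: 3.1
eef_pos: [0.4372, 0.1879, 0.2863]
time: 3.6
eef_pos: [0.4322, 0.3121, 0.2855]
eef_rot: [0.001, 0.778, -0.628, -0.0]
ft_force: [0.8, -0.3, -0.7]
opening: 0.0869
grip_force: 0.0
turn deg [ 0.08 -0.04  0.  ] shift mm (now axes) [-53.5 -21.1   5.4] (after-turn axes) [-53.5 -21.1   5.5] q [ 0.93  0.2  -0.13 -0.   -1.24 -0.72] t 3.6
[[-0.978, -0.203, -0.056, 0.448], [-0.211, 0.944, 0.254, 0.243], [0.001, 0.26, -0.966, 0.434], [0.0, 0.0, 0.0, 1.0]] [364.26203477   0.         322.28121846]
```

View pics/w1.png

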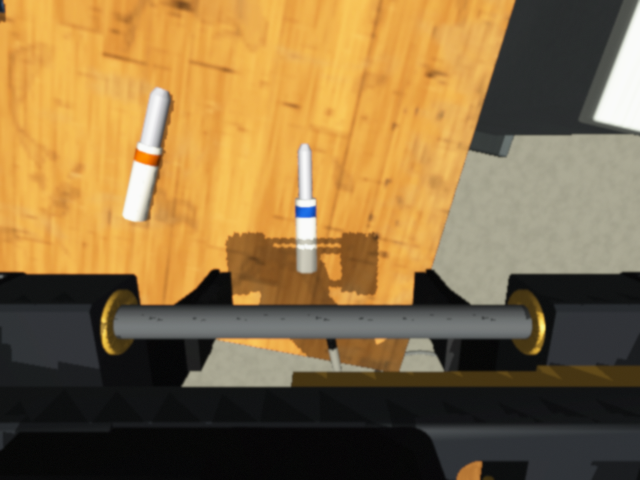

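Wrist view: blue-banded pestle with its tip at (305,147), band at (305,211) and head end at (306,270); orange spare at (147,155). Refining the pose.

```bash
python3 - <<'E'
from h import *
p,d,K,V=load('w1.png'); h=cv2.cvtColor(p,cv2.COLOR_BGR2HSV)
m=np.zeros(d.shape,bool); m[135:280,280:335]=1
m&=((h[...,1]<90)&(h[...,2]>70))|((h[...,0]>105)&(h[...,0]<130)&(h[...,1]>100))
n,l,s,c=cv2.connectedComponentsWithStats(m.astype(np.uint8)); i=1+np.argmax(s[1:,4]); print(s[i])
v,u=np.nonzero(l==i); P=np.array([plane(K,V,a,b,.013)[:2] for a,b in zip(u,v)])
w,E=np.linalg.eigh(np.cov(P.T)); ax=E[:,1]*np.sign(E[1,1]); mu=P.mean(0); t=(P-mu)@ax
nn=np.array([-ax[1],ax[0]]); o=(P-mu)@nn; co=(o.min()+o.max())/2; mid=mu+ax*(t.min()+t.max())/2+nn*co
print(ax,np.degrees(np.arctan2(ax[1],ax[0])),mid,np.ptp(t),np.ptp(o))
g=mid+ax*.040; R=frame([0,0,-1],[-ax[1],ax[0],0]); goto([g[0],g[1],.10],R); goto([g[0],g[1],.017],R)
E
```

```text
[ 295  144   22  129 2229]
[-0.21546215  0.97651219] 102.4426418353218 [0.44887718 0.32963725] 0.15291592321507694 0.024845226394127812
turn deg [ 0.09 -0.06 -0.3 ] shift mm (now axes) [-55.  -20.2 185.6] (after-turn axes) [-54.7 -20.2 185.7] q [ 0.93  0.19 -0.13 -0.   -1.24 -0.72] t 3.65
turn deg [ 0.09 -0.06 -0.3 ] shift mm (now axes) [-55.1 -20.3 268.6] (after-turn axes) [-54.7 -20.2 268.7] q [ 0.93  0.19 -0.13 -0.   -1.24 -0.72] t 3.65
```

```bash
python3 -m inch '[[0,0,-0.3,-28,-10,20,1],[0,0,0,-27,-10,40,1],[0,0,0,0,0,45,1],[0,0,0,0,0,45,1],[0,0,0,0,0,40,0]]' | head -2
python3 -m inch '[[0,0,0,0,0,30,0],[0,0,0,0,0,25,0],[0,0,0,0,0,15,0],[0,0,0,0,0,5,0],[0,0,0,0,0,0,0]]'
python3 -c "
from h import *
goto([.4403,.3687,.017])"
```

```text
time: 4.15
eef_pos: [0.4405, 0.3666, 0.0946]
time: 4.65
eef_pos: [0.4409, 0.3672, 0.0212]
eef_rot: [0.001, 0.779, -0.627, 0.0]
ft_force: [-0.9, -0.2, 0.5]
opening: 0.0485
grip_force: 0.0
turn deg [0. 0. 0.] shift mm (now axes) [-1.5  0.2  4.2] (after-turn axes) [-1.5  0.2  4.2] q [ 0.98  0.54 -0.36  0.   -0.67 -0.76] t 4.65
```

```bash
python3 -m inch '[[0,0,0,0,0,4,-0.2],[0,0,0,0,0,0,-1],[0,0,0,0,0,0,-1],[0,0,0,0,0,0,-1],[0,0,0,0,0,0,-1]]'
python3 -m inch '[[0,0,0,0,0,-10,-1],[0,0,0,0,0,-30,-1],[0,0,0,0,0,-50,-1],[0,0,0,0,0,-50,-1],[0,0,0,0,0,-50,-1]]'
python3 - <<'E'
from h import *
# placement: own x=40 -> 53mm up-slope from shoulder; TCP 5 above axis (n)
n=np.cross(rx,rsl); R=frame(-n,-rx); print('n',n)
g=rs+rsl*.053+n*.005
for k in (.1,.03,.0): print(k,(g+n*k).round(4)); goto(g+n*k+rsl*.003,R)
E
```

```text
time: 5.15
eef_pos: [0.4409, 0.3684, 0.0182]
eef_rot: [-0.0, 0.779, -0.627, 0.0]
ft_force: [-1.6, -0.6, 3.5]
opening: 0.0237
grip_force: 30.0
time: 5.65
eef_pos: [0.4403, 0.3677, 0.2098]
eef_rot: [0.0, 0.779, -0.627, -0.0]
ft_force: [0.7, 1.2, -1.2]
opening: 0.0235
grip_force: 30.0
n [ 0.15803837 -0.68921698  0.70710136]
0.1 [0.5432 0.0118 0.1817]
turn deg [ -0.21 -45.    -0.55] shift mm (now axes) [367.6 -24.4  25.9] (after-turn axes) [ 278.4  -20.8 -241.8] q [ 0.98  0.32 -0.16 -0.   -1.09 -0.76] t 5.65
0.03 [0.5322 0.06   0.1322]
turn deg [ -0.21 -45.    -0.55] shift mm (now axes) [318.1 -24.   75.4] (after-turn axes) [ 278.4  -20.8 -171.8] q [ 0.98  0.32 -0.16 -0.   -1.09 -0.76] t 5.65
0.0 [0.5274 0.0807 0.111 ]
turn deg [ -0.21 -45.    -0.55] shift mm (now axes) [296.9 -23.8  96.6] (after-turn axes) [ 278.4  -20.8 -141.8] q [ 0.98  0.32 -0.16 -0.   -1.09 -0.76] t 5.65
```

```bash
python3 -m inch '[[0,-7.5,0,0,0,0,-1],[0,-7.5,0,0,0,0,-1],[0,-7.5,0,0,0,0,-1],[0,-7.5,0,0,0,0,-1],[0,-7.5,0,0,0,0,-1]]' | head -3
python3 -m inch '[[0,-7.5,-0.5,14,-1,-17,-1],[0,0,0,28,-2,-34,-1],[0,0,0,28,-2,-34,-1],[0,0,0,28,-2,-34,-1],[0,0,0,28,-2,-34,-1]]' | head -3
python3 -m inch '[[0,0,0,28,-2,-34,-1],[0,0,0,28,-2,-34,-1],[0,0,0,28,-2,-34,-1],[0,0,0,28,-2,-34,-1],[0,0,0,28,-2,-34,-1]]'
python3 - <<'E'
from h import *
n=np.cross(rx,rsl); R=frame(-n,-rx)
g=rs+rsl*.056+n*.005
goto(g+n*.2,R);goto(g,R)
grab('wrist','w2.png'); grab('scene','s2.png')
a=cv2.imread('pics/w2.png'); b=cv2.imread('pics/s2.png')[160:400,180:500]
cv2.imwrite('pics/c2.png',np.hstack([cv2.resize(a,(400,300)),cv2.resize(b,(400,300))]))
E
```

```text
time: 6.15
eef_pos: [0.4404, 0.3684, 0.2091]
eef_rot: [-0.204, 0.738, -0.592, -0.252]
time: 6.65
eef_pos: [0.4926, 0.1761, 0.23]
eef_rot: [-0.241, 0.722, -0.576, -0.297]
time: 7.15
eef_pos: [0.5505, -0.0354, 0.2512]
eef_rot: [-0.241, 0.722, -0.576, -0.297]
ft_force: [1.3, 1.0, -2.7]
opening: 0.0238
grip_force: 30.0
turn deg [-0.38 -0.03  0.1 ] shift mm (now axes) [ 12.5  -3.5 -17.2] (after-turn axes) [ 12.5  -3.4 -17.2] q [-0.19  0.46  0.19 -0.71 -1.66  0.48] t 7.15
turn deg [-0.38 -0.03  0.1 ] shift mm (now axes) [ 12.4  -2.2 182.8] (after-turn axes) [ 12.5  -3.4 182.8] q [-0.19  0.46  0.19 -0.71 -1.66  0.48] t 7.15
```

View pics/c2.png

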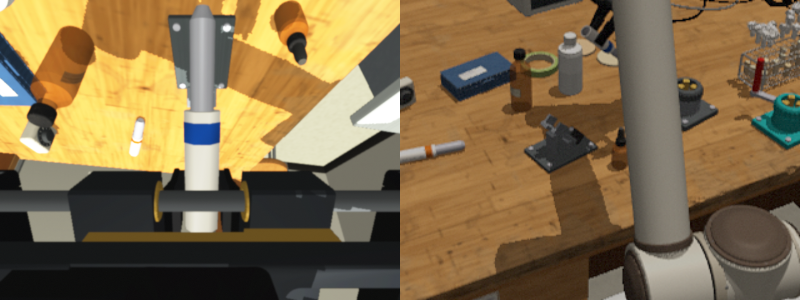

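Pestle held straight in the grip, above and before the rest; rest screws are visible near (175,20) and (228,28) in the half-scale wrist view. I'll cross-check rest pose with them.

```bash
python3 - <<'E'
from h import *
p,d,K,V=load('w2.png'); h=cv2.cvtColor(p,cv2.COLOR_BGR2HSV)
# project known screws (from top camera) and find bright blobs nearby
S=np.array([[.5804,.0022,.011],[.5562,.1081,.011],[.5139,-.0127,.011],[.4897,.0927,.011]])
mask=((h[...,1]<60)&(h[...,2]>150)).astype(np.uint8); n,l,s,c=cv2.connectedComponentsWithStats(mask)
for q in S:
    x=K@(V@np.r_[q,1])[:3]; x=x[:2]/x[2]
    for i in range(1,n):
        if 8<s[i,4]<400 and np.hypot(*(c[i]-x))<25: print(q,x.round(1),'seen',c[i].round(1),s[i,4],plane(K,V,*c[i],.011).round(4))
# pestle axis direction in world from wrist cloud: head pixels
C=cloud(d,K,V); m=((h[...,0]>105)&(h[...,0]<130)&(h[...,1]>100)); m[:,:350]=0; m[:,460:]=0; m[:200]=0
v,u=np.nonzero(m); print('band px',u.mean(),v.mean(),u.min(),u.max(),'pts',np.median(C[m],0))
P,R,_=cur(); q=R.inv().apply(np.median(C[m],0)-P)*1000; print('band surf in tool mm',q)
for v in (20,60,100,140,180,300,400):
    row=np.nonzero((h[v,340:470,1]<70)&(h[v,340:470,2]>90))[0]+340; print(v,row.min() if len(row) else None,row.max() if len(row) else None)
E
```

```text
[0.5804 0.0022 0.011 ] [279.9  40.9] seen [282.   43.6] 101 [0.5784 0.0042 0.011 ]
[0.5562 0.1081 0.011 ] [290.2 135.6] seen [288.8 125.9] 380 [0.5597 0.0944 0.011 ]
[ 0.5139 -0.0127  0.011 ] [360.7  41.3] seen [362.7  44.5] 154 [ 0.5114 -0.0103  0.011 ]
[0.4897 0.0927 0.011 ] [352.2 135.6] seen [352.7 137.7] 58 [0.4882 0.0956 0.011 ]
band px 350.0 212.5 350 350 pts [ 0.54573413 -0.0646953   0.22232479]
band surf in tool mm [36.74930796 11.7659338   2.731267  ]
20 None None
60 340 371
100 340 343
140 340 360
180 340 351
300 340 349
400 None None
```

```bash
python3 -m inch '[[-0.4,0,0,6,-1.5,0,-1],[0,0,0,6,-1,20,-1],[0,0,0,0,0,40,-1],[0,0,0,0,0,40,-1],[0,0,0,0,0,25,-1]]' | head -3
python3 -m inch '[[0,0,0,0,0,20,-1],[0,0,0,0,0,15,-1],[0,0,0,0,0,8,-1],[0,0,0,0,0,5,-1],[0,0,0,0,0,0,-1]]'
python3 - <<'E'
from h import *
rs=rs+[-.001,.0012,0]
n=np.cross(rx,rsl); R=frame(-n,-rx)
goto(rs+rsl*.055+n*.006,R)
E
```

```text
time: 7.75
eef_pos: [0.5329, 0.0478, 0.152]
eef_rot: [-0.238, 0.723, -0.574, -0.301]
time: 8.25
eef_pos: [0.5275, 0.0782, 0.12]
eef_rot: [-0.238, 0.723, -0.575, -0.299]
ft_force: [0.5, -0.3, -1.5]
opening: 0.0238
grip_force: 30.0
turn deg [ 0.05 -0.01  0.12] shift mm (now axes) [1.6 0.2 8.1] (after-turn axes) [1.6 0.2 8.1] q [-0.02  0.52 -0.05 -0.78 -1.33  0.57] t 8.25
```

```bash
python3 -m inch '[[0,0,0,1,0,3,-1],[0,0,0,0,0,2,-1],[0,0,0,0,0,2,-1],[0,0,0,0,0,0,-1],[0,0,0,0,0,0,-1]]'
python3 - <<'E'
from h import *
rs=rs+[-.001,.0012,0]
n=np.cross(rx,rsl); R=frame(-n,-rx)
goto(rs+rsl*.055+n*.006,R)
p,d,K,V=grab('scene','s3.png'); cv2.imwrite('pics/c3.png',cv2.resize(p[210:330,230:390],(800,600),interpolation=cv2.INTER_CUBIC))
E
```

```text
time: 8.75
eef_pos: [0.5266, 0.082, 0.1144]
eef_rot: [-0.239, 0.723, -0.575, -0.299]
ft_force: [-0.6, 0.4, -1.1]
opening: 0.024
grip_force: 30.0
turn deg [ 0.01 -0.01  0.1 ] shift mm (now axes) [0.5 0.2 1.4] (after-turn axes) [0.5 0.2 1.4] q [-0.01  0.53 -0.06 -0.79 -1.32  0.58] t 8.75
```

View pics/c3.png

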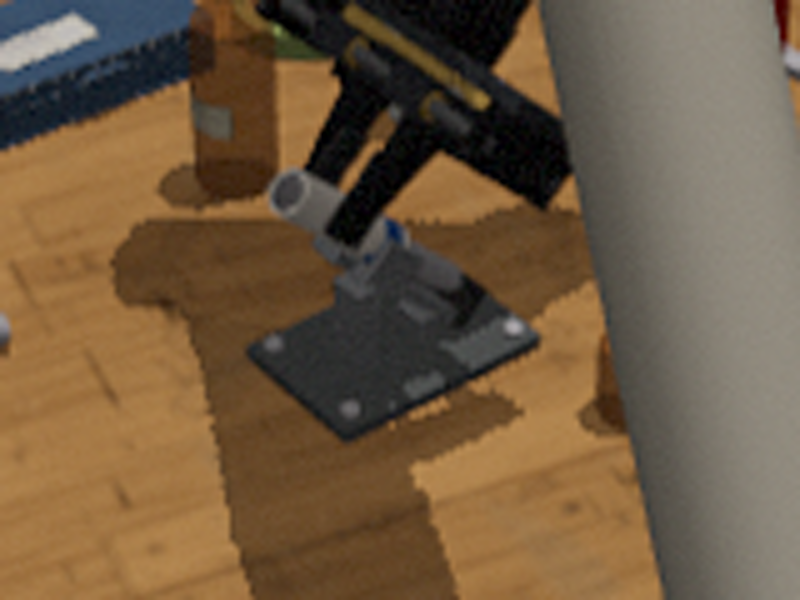

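The pestle lies in the channel, with its head sticking out at (290,190) and the fingers at (370,190) clear of the rest. Pressing down 1–2 mm more to feel contact, then letting go.

```bash
python3 -m inch '[[0,0,0,0,0,1.5,-1],[0,0,0,0,0,1,-1],[0,0,0,0,0,0,-1],[0,0,0,0,0,0,-0.6],[0,0,0,0,0,0,-0.3]]'
python3 -m inch '[[0,0,0,0,0,0,0],[0,0,0,0,0,0,0.5],[0,0,0,0,0,0,1],[0,0,0,0,0,0,1],[0,0,0,0,0,0,1]]'
python3 -m inch '[[0,0,0,0,0,-10,1],[0,0,0,0,0,-30,1],[0,0,0,0,0,-40,1],[0,0,0,0,0,-40,1],[0,0,0,0,0,0,1]]'
python3 - <<'E'
from h import *
p,d,K,V=grab('wrist','w4.png'); p2=grab('scene','s4.png')[0]
cv2.imwrite('pics/c4.png',np.hstack([cv2.resize(p,(400,300)),cv2.resize(p2[210:330,230:390],(400,300))]))
E
```

```text
time: 9.3
eef_pos: [0.5266, 0.0835, 0.1135]
eef_rot: [-0.239, 0.723, -0.575, -0.299]
ft_force: [-0.8, 0.4, 0.2]
opening: 0.0267
grip_force: 0.0
time: 9.8
eef_pos: [0.526, 0.084, 0.1124]
eef_rot: [-0.238, 0.723, -0.575, -0.299]
ft_force: [0.1, -0.7, -0.5]
opening: 0.0626
grip_force: 0.0
time: 10.3
eef_pos: [0.5479, -0.0028, 0.2016]
eef_rot: [-0.24, 0.724, -0.575, -0.294]
ft_force: [0.6, -0.3, 0.5]
opening: 0.0867
grip_force: 0.0
```

View pics/c4.png

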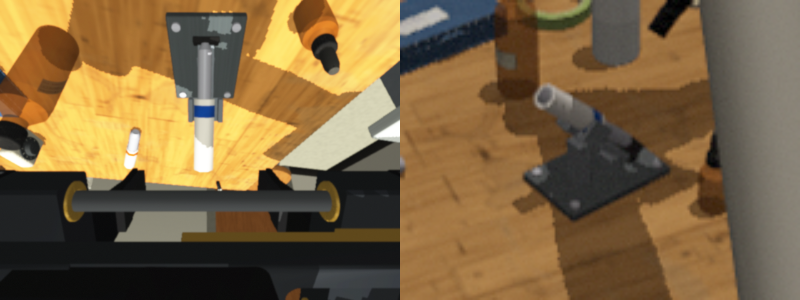

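The pestle lies released in the channel, head end at (203,172) and shank on the stop at (205,40) in the left panel. Next I check it numerically and compute the coaxial grasp.

```bash
python3 - <<'E'
from h import *
rs=rs+[-.001,.0012,0]; n=np.cross(rx,rsl)
p,d,K,V=load('w4.png'); C=cloud(d,K,V)-rs; X=C@rx; S=C@rsl; N=C@n
m=(abs(X)<.02)&(S>.04)&(S<.11)&(abs(N)<.03)&(d>0); print(m.sum(),'X',np.percentile(X[m],[2,50,98]).round(4),'S max',np.percentile(S[m],[95,99,100]).round(4),'N',np.percentile(N[m],[5,50,95]).round(4))
m=(abs(X)<.02)&(S>-.055)&(S<-.01)&(N>-.005)&(N<.03)&(d>0); print('shank',m.sum(),'X',np.percentile(X[m],[2,50,98]).round(4),'N',np.percentile(N[m],[5,50,95]).round(4))
h=cv2.cvtColor(p,cv2.COLOR_BGR2HSV)
for s,nn in ((.088,.012),(.0,.012),(-.062,0)):
    x=K@(V@np.r_[rs+rsl*s+n*nn,1])[:3]; print(s,'expected px',x[:2]/x[2])
for v in (120,180,230,260,268,272,276,280): 
    r=np.nonzero((h[v,290:360,1]<90)&(h[v,290:360,2]>110))[0]+290; print(v,r.min() if len(r) else '',r.max() if len(r) else '')
R=frame(-rsl,-rx)  # coaxial, same hand
for k in (.12,.0): goto(rs+rsl*(.088-.016+k),R)
E
```

```text
1820 X [-0.0109  0.0004  0.012 ] S max [0.0849 0.0868 0.088 ] N [0.0064 0.0117 0.0136]
shank 1456 X [-0.0076  0.0002  0.0076] N [0.0028 0.007  0.0087]
0.088 expected px [326.19266312 274.8873677 ]
0.0 expected px [327.18378506 159.95239592]
-0.062 expected px [327.86443505  69.6651591 ]
120 317 340
180 302 355
230 311 340
260 310 340
268 310 340
272 312 338
276  
280  
turn deg [-1.700e-01  8.998e+01 -1.000e-02] shift mm (now axes) [-136.5    0.4  125.8] (after-turn axes) [-125.9    0.4 -136.4] q [-0.14  0.48  0.1  -0.72 -1.54  0.52] t 10.4
turn deg [-1.700e-01  8.998e+01 -1.000e-02] shift mm (now axes) [-16.5   0.6 125.9] (after-turn axes) [-125.9    0.4  -16.4] q [-0.14  0.48  0.1  -0.72 -1.54  0.52] t 10.4
```

```bash
python3 -m inch '[[0,8.2,0,0,0,0,1],[0,8.2,0,0,0,0,1],[0,8.2,0,0,0,0,1],[0,8.2,0,0,0,0,1],[0,8.2,0,0,0,0,1]]' | head -3
python3 -m inch '[[0,8.2,0,0,0,0,1],[0,8.2,0,0,0,0,1],[0,8.2,0,0,0,0,1],[0,8.2,0,0,0,0,1],[0,8.2,0,0,0,0,1]]' | head -3
python3 -m inch '[[0,8,0,0,0,-16,1],[0,0,0,0,0,-30,1],[0,0,0,0,0,-40,1],[0,0,0,0,0,-40,1],[0,0,0,0,0,-10,1]]' | head -4
cat > g2.py <<'E'
from h import *
rs=rs+[-.001,.0012,0]; n=np.cross(rx,rsl); R=frame(-rsl,-rx)
for k in (.12,.0): goto(rs+rsl*(.088-.016+k),R)
E
python3 g2.py
```

```text
time: 10.9
eef_pos: [0.5449, 0.002, 0.1976]
eef_rot: [-0.021, 0.783, -0.622, -0.025]
time: 11.4
eef_pos: [0.5443, 0.0021, 0.1973]
eef_rot: [0.199, 0.742, -0.589, 0.251]
time: 11.9
eef_pos: [0.5243, 0.0967, 0.297]
eef_rot: [0.235, 0.724, -0.574, 0.301]
ft_force: [-0.7, -0.6, -0.4]
turn deg [-0.43  0.09  0.07] shift mm (now axes) [-126.     1.1    3.3] (after-turn axes) [-126.     1.2    3.1] q [ 0.79  0.29 -0.41  0.66 -1.39 -0.85] t 11.9
turn deg [-0.43  0.09  0.07] shift mm (now axes) [-125.8    2.   123.3] (after-turn axes) [-126.     1.2  123.1] q [ 0.79  0.29 -0.41  0.66 -1.39 -0.85] t 11.9
```

```bash
python3 -m inch '[[-0.4,0,0,-20,1,0,1],[0,0,0,-35,0,0,1],[0,0,0,-40,0,0,1],[0,0,0,-25,0,0,1],[0,0,0,-6,0,0,1]]' | head -4
python3 g2.py
```

```text
time: 12.4
eef_pos: [0.5012, 0.1798, 0.2021]
eef_rot: [0.244, 0.723, -0.574, 0.297]
ft_force: [-0.0, -0.7, 0.8]
turn deg [ 0.53 -0.24  0.34] shift mm (now axes) [ 2.1 -2.6 -3.1] (after-turn axes) [ 2.1 -2.6 -3.1] q [ 0.92  0.44 -0.43  0.59 -1.33 -1.02] t 12.4
turn deg [ 0.53 -0.24  0.34] shift mm (now axes) [  1.6  -3.7 116.9] (after-turn axes) [  2.1  -2.6 116.9] q [ 0.92  0.44 -0.43  0.59 -1.33 -1.02] t 12.4
```

```bash
python3 -m inch '[[0,0,0,0,0,15,1],[0,0,0,0,0,25,1],[0,0,0,0,0,20,1],[0,0,0,0,0,0,1],[0,0,0,0,0,0,1]]' | head -4
python3 g2.py
```

```text
time: 12.9
eef_pos: [0.512, 0.1378, 0.1636]
eef_rot: [0.241, 0.722, -0.576, 0.298]
ft_force: [0.5, -0.7, 0.1]
turn deg [ 0.36 -0.05  0.02] shift mm (now axes) [ -1.4  -1.2 -61. ] (after-turn axes) [ -1.4  -1.6 -61. ] q [ 0.85  0.46 -0.53  0.66 -1.21 -1.07] t 12.9
turn deg [ 0.36 -0.05  0.02] shift mm (now axes) [-1.5 -2.  59. ] (after-turn axes) [-1.4 -1.6 59. ] q [ 0.85  0.46 -0.53  0.66 -1.21 -1.07] t 12.9
```

```bash
python3 -m inch '[[0.4,0,0,-1.4,-1.8,10,1],[0,0,0,0,0,25,1],[0,0,0,0,0,20,0.2],[0,0,0,0,0,4,0.2],[0,0,0,0,0,0,0.2]]' | head -4
python3 g2.py; python3 -c "
from h import *
p=grab('wrist')[0]; q=grab('scene')[0]; cv2.imwrite('pics/c5.png',np.hstack([cv2.resize(p,(400,300)),cv2.resize(q[180:330,230:430],(400,300))]))"
```

```text
time: 13.4
eef_pos: [0.523, 0.099, 0.1208]
eef_rot: [0.238, 0.723, -0.575, 0.3]
ft_force: [0.5, 0.6, 0.0]
turn deg [-0.09 -0.02  0.03] shift mm (now axes) [   0.4    0.4 -119.7] (after-turn axes) [   0.4    0.5 -119.7] q [ 0.77  0.49 -0.62  0.76 -1.08 -1.13] t 13.4
turn deg [-0.09 -0.02  0.03] shift mm (now axes) [0.4 0.5 0.3] (after-turn axes) [0.4 0.5 0.3] q [ 0.77  0.49 -0.62  0.76 -1.08 -1.13] t 13.4
```

View pics/c5.png

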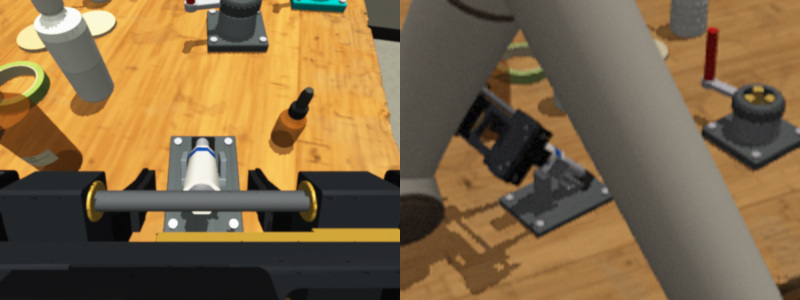

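```bash
python3 -m inch '[[0,0,0,0,0,0,-0.5],[0,0,0,0,0,0,-1],[0,0,0,0,0,0,-1],[0,0,0,0,0,0,-1],[0,0,0,0,0,0,-1]]'
python3 -m inch '[[0,0,0,0,0,-8,-1],[0,0,0,0,0,-20,-1],[0,0,0,0,0,-35,-1],[0,0,0,0,0,-45,-1],[0,0,0,0,0,-45,-1]]'
python3 -m inch '[[0,-7.5,0,0,0,0,-1],[0,-7.5,0,0,0,0,-1],[0,-7.5,0,0,0,0,-1],[0,-7.5,0,0,0,0,-1],[0,-7.5,0,0,0,0,-1]]' |head -3
python3 -m inch '[[0,-7.5,0,0,0,0,-1],[0,0,0,0,0,-30,-1],[0,0,0,0,0,-40,-1],[0,0,0,0,0,-25,-1],[0,0,0,0,0,0,-1]]'
python3 - <<'E'
from h import *
R=frame([0,0,-1],-rx); goto([bore[0],bore[1],.31],R)
E
```

```text
time: 14.0
eef_pos: [0.5229, 0.0992, 0.1209]
eef_rot: [0.238, 0.723, -0.575, 0.3]
ft_force: [-1.5, 1.7, 1.8]
opening: 0.0238
grip_force: 30.0
time: 14.5
eef_pos: [0.4976, 0.2057, 0.2299]
eef_rot: [0.238, 0.723, -0.575, 0.299]
ft_force: [1.8, 1.1, -0.7]
opening: 0.0236
grip_force: 30.0
time: 15.0
eef_pos: [0.4979, 0.2052, 0.2296]
eef_rot: [0.038, 0.782, -0.621, 0.049]
time: 15.5
eef_pos: [0.4996, 0.2053, 0.3285]
eef_rot: [-0.004, 0.783, -0.622, 0.001]
ft_force: [-0.5, 0.6, -1.9]
opening: 0.0235
grip_force: 30.0
turn deg [-0.49  0.18  0.13] shift mm (now axes) [468.7  65.7  16.4] (after-turn axes) [468.8  64.5  18.5] q [ 0.69  0.18 -0.05  0.   -1.33 -0.46] t 15.5
```

```bash
python3 -m inch '[[-0.4,0.2,0,20,3,0,-1],[0,0,0,40,7,0,-1],[0,0,0,45,7,0,-1],[0,0,0,45,7,0,-1],[0,0,0,45,7,0,-1]]' |head -3
python3 -m inch '[[0,0,0,45,7,0,-1],[0,0,0,45,7,0,-1],[0,0,0,45,7,0,-1],[0,0,0,30,7,0,-1],[0,0,0,0,0,0,-1]]' |head -3
python3 - <<'E'
from h import *
R=frame([0,0,-1],-rx); goto([bore[0],bore[1],.31],R)
p=grab('wrist','w6.png')[0]; q=grab('scene','s6.png')[0]; cv2.imwrite('pics/c6.png',np.hstack([cv2.resize(p,(400,300)),cv2.resize(q[130:280,300:500],(400,300))]))
E
```

```text
time: 16.0
eef_pos: [0.5109, 0.0064, 0.3233]
eef_rot: [0.004, 0.783, -0.622, -0.002]
time: 16.5
eef_pos: [0.5208, -0.1622, 0.3235]
eef_rot: [0.005, 0.781, -0.624, -0.002]
turn deg [ 0.58 -0.11 -0.17] shift mm (now axes) [105.8   2.6  13.7] (after-turn axes) [105.8   3.1  13.5] q [-0.    0.2  -0.03  0.   -1.34  0.22] t 16.5
```

View pics/c6.png

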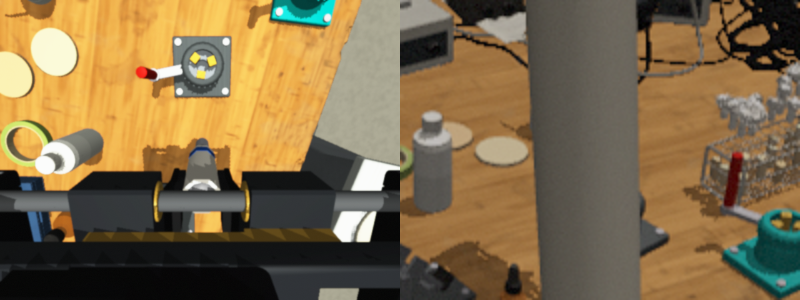

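Stand at (202,66) in the wrist view (half scale), lever at left (145,72), and the pestle hanging from the fingers with its tip at (200,145). Refining the bore from screws and jaws in this view.

```bash
cat > bore.py <<'E'
from h import *
import sys
def bore_meas(f,win):
    p,d,K,V=load(f); h=cv2.cvtColor(p,cv2.COLOR_BGR2HSV)
    W=np.zeros(d.shape,bool); x0,x1,y0,y1=win; W[y0:y1,x0:x1]=1
    def bl(m,a0,a1):
        n,l,s,c=cv2.connectedComponentsWithStats((m&W).astype(np.uint8)); return [(s[i,4],c[i]) for i in range(1,n) if a0<s[i,4]<a1]
    J=bl((h[...,0]>18)&(h[...,0]<35)&(h[...,1]>120)&(h[...,2]>100),25,900); J=[(a,c,plane(K,V,*c,.078)) for a,c in J]
    for a,c,q in J: print('jaw',a,c.round(1),q.round(4))
    print('jaw mean',np.mean([q for *_,q in J],0).round(4))
    Sx=bl((h[...,1]<60)&(h[...,2]>150),20,300); 
    for a,c in Sx: print('white',a,c.round(1),plane(K,V,*c,.017).round(4))
    r=bl(((h[...,0]<6)|(h[...,0]>174))&(h[...,1]>150),20,3000); print('red',[(a,c.round(1),plane(K,V,*c,.14).round(4)) for a,c in r])
if __name__=='__main__':
    bore_meas('w6.png',(210,375,50,165))
    p,d,K,V=load('w6.png'); P,R,_=cur()
    t=P+R.apply([0,0,.134]); x=K@(V@np.r_[t,1])[:3]; print('nominal tip px',x[:2]/x[2])
    h=cv2.cvtColor(p,cv2.COLOR_BGR2HSV); C=cloud(d,K,V)
    # pestle points in tool frame, by length
    Q=(C-P)@R.as_matrix()*1000; m=(abs(Q[...,0])<25)&(abs(Q[...,1])<16)&(Q[...,2]>20)&(Q[...,2]<150)&(d>0)
    for a in range(30,150,15):
        k=m&(Q[...,2]>a)&(Q[...,2]<a+15)
        if k.sum()>5: print(a,k.sum(),np.percentile(Q[k][:,1],[2,98]).round(1),'x max',np.percentile(Q[k][:,0],[50,97]).round(1))
E
python3 bore.py
```

```text
jaw 91 [211.2  64.4] [ 0.6571 -0.2753  0.078 ]
jaw 518 [322.2  52.9] [ 0.552 -0.31   0.078]
jaw 563 [371.4 116.6] [ 0.4892 -0.2627  0.078 ]
jaw 204 [311.6  92.6] [ 0.5544 -0.2717  0.078 ]
jaw 203 [338.5  97.4] [ 0.5267 -0.2733  0.078 ]
jaw 147 [321.2 119.3] [ 0.5392 -0.2487  0.078 ]
jaw 878 [224.7 145.5] [ 0.6321 -0.2008  0.078 ]
jaw 116 [273.5 145.7] [ 0.5822 -0.2119  0.078 ]
jaw 92 [244.5 160.5] [ 0.6093 -0.1901  0.078 ]
jaw 407 [305.3 161.3] [ 0.5464 -0.2034  0.078 ]
jaw mean [ 0.5688 -0.2448  0.078 ]
white 141 [284.2  66.3] [ 0.5936 -0.2988  0.017 ]
white 139 [361.4  66.1] [ 0.5071 -0.3188  0.017 ]
white 78 [325.4  91.5] [ 0.5414 -0.2829  0.017 ]
white 125 [359.8 145.2] [ 0.487  -0.2325  0.017 ]
white 125 [286.7 145.9] [ 0.5735 -0.2123  0.017 ]
red [(np.int32(444), array([232.8, 116.8]), array([ 0.6141, -0.231 ,  0.14  ]))]
nominal tip px [321.31019921 231.27363368]
30 350 [-10.5  12.5] x max [14.3 15.3]
45 308 [-10.6  12.7] x max [14.3 15.4]
60 199 [-10.4  13.1] x max [14.3 15.3]
90 74 [-4.8  7.7] x max [10.1 10.6]
105 94 [-5.9  8.6] x max [ 9.6 10.5]
120 41 [-5.  9.] x max [ 9.4 10.4]
```

```bash
python3 -m inch '[[0.4,0,0,20,1,0,-1],[0,0,0,35,1,10,-1],[0,0,0,35,1,20,-1],[0,0,0,13,0,30,-1],[0,0,0,0,0,10,-1]]' |head -3
python3 -m inch '[[0,0,0,0,0,10,-1],[0,0,0,0,0,6,-1],[0,0,0,0,0,0,-1],[0,0,0,0,0,0,-1],[0,0,0,0,0,0,-1]]' |head -4
python3 - <<'E'
from h import *
R=frame([0,0,-1],-rx); goto([.5412,-.264,.234],R)
p,d,K,V=grab('wrist','w7.png'); t,_,Kt,Vt=grab('top','t7.png')
x=K@(V@np.array([.5412,-.264,.078,1]))[:3]; x=x[:2]/x[2]; print(x)
y=int(max(0,x[1]-110)); X=int(x[0]-147)
cv2.imwrite('pics/c7.png',np.hstack([cv2.resize(p[y:y+220,X:X+293],(400,300),interpolation=cv2.INTER_CUBIC),cv2.resize(t[200:290,360:480],(400,300),interpolation=cv2.INTER_CUBIC)])); print(X,y)
E
```

```text
time: 17.1
eef_pos: [0.5408, -0.2601, 0.2513]
eef_rot: [0.002, 0.782, -0.623, -0.002]
time: 17.6
eef_pos: [0.5428, -0.2606, 0.2412]
eef_rot: [0.0, 0.783, -0.622, 0.003]
ft_force: [-0.2, 0.3, -1.2]
turn deg [-0.16 -0.27  0.13] shift mm (now axes) [2.9 2.4 7.2] (after-turn axes) [3.  2.4 7.2] q [-0.18  0.34 -0.05  0.   -1.18  0.4 ] t 17.6
[325.75912792 217.67250868]
178 107
```

View pics/c7.png

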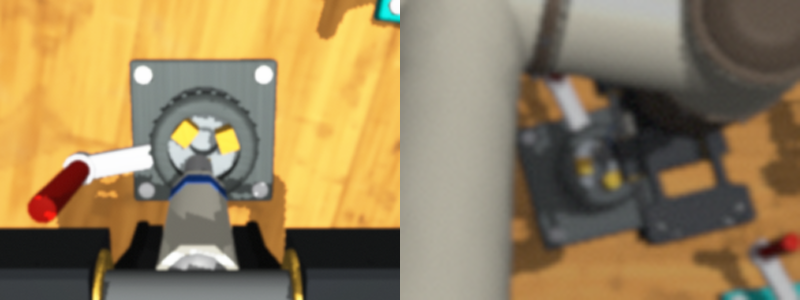

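Wrist crop: tip at about (200,158), just short of the bore centred near (205,150); all four screws and the lever (45,205) are visible. Measuring both in this same view.

```bash
cat > rel.py <<'E'
from h import *
def rel(f):
    p,d,K,V=load(f); P,R,_=cur()
    h=cv2.cvtColor(p,cv2.COLOR_BGR2HSV); C=cloud(d,K,V)
    m=((h[...,1]<70)&(h[...,2]>110)).astype(np.uint8); n,l,s,c=cv2.connectedComponentsWithStats(m)
    S=np.array([[.5936,-.2988],[.5071,-.3188],[.487,-.2325],[.5735,-.2123]]); got=[]
    for q in S:
        x=K@(V@np.r_[q,.017,1])[:3]; x=x[:2]/x[2]
        L=[(np.hypot(*(c[i]-x)),i) for i in range(1,n) if 30<s[i,4]<500]; 
        if L and min(L)[0]<12: i=min(L)[1]; w=plane(K,V,*c[i],.017); got.append(w[:2]-q); print(s[i,4],c[i].round(1),w.round(4))
    b=np.array([.5403,-.2656])+np.mean(got,0); print('bore by screws',b)
    Q=(C-P)@R.as_matrix()*1000; m=(abs(Q[...,0])<25)&(abs(Q[...,1])<16)&(Q[...,2]>20)&(Q[...,2]<145)&(d>0)
    for a in (30,45,60,95,110,120):
        k=m&(Q[...,2]>a)&(Q[...,2]<a+10)
        if k.sum()>5: print(a,k.sum(),np.percentile(Q[k][:,1],[2,98]).round(1),'x',np.percentile(Q[k][:,0],[50,90,97]).round(1))
    w=np.array([*b,0])-P; print('bore in tool mm',(R.inv().apply(w)*1000).round(1)); 
if __name__=='__main__':
    import sys; rel(sys.argv[1])
E
python3 rel.py w7.png
```

```text
118 [285.  246.2] [ 0.5732 -0.2112  0.017 ]
bore by screws [ 0.53998316 -0.26451308]
30 233 [-11.7  11.1] x [11.8 12.7 12.9]
45 214 [-11.9  11.5] x [11.6 12.7 13. ]
60 138 [-11.8  11.6] x [12.1 12.7 12.9]
95 57 [-6.5  6.4] x [7.4 8.1 8.2]
110 60 [-7.3  7.4] x [6.9 8.  8. ]
120 37 [-6.4  7.1] x [7.1 7.9 7.9]
bore in tool mm [  2.1   3.9 240.8]
```

```bash
python3 - <<'E'
from h import *
p,d,K,V=load('w7.png'); P,R,_=cur(); h=cv2.cvtColor(p,cv2.COLOR_BGR2HSV); W=[]
for x in ((283,162),(371,162),(286,246),(370,246)):
    x0,y0=x[0]-12,x[1]-12; g=p[y0:y0+24,x0:x0+24].min(2).astype(float); 
    m=(g>(g.max()+np.median(g))/2).astype(np.uint8); n,l,s,c=cv2.connectedComponentsWithStats(m); i=1+np.argmax(s[1:,4]); q=c[i]+[x0,y0]
    w=plane(K,V,*q,.017); W.append(w); print(s[i,4],q.round(1),w.round(4))
W=np.array(W); A=(W[0]+W[3])/2; B=(W[1]+W[2])/2; print('diag means',A,B,'sides',np.linalg.norm(W[0]-W[1]),np.linalg.norm(W[0]-W[2]))
h2=(h[...,0]>18)&(h[...,0]<35)&(h[...,1]>120)&(h[...,2]>100); h2[:190]=0;h2[235:]=0;h2[:,:295]=0;h2[:,362:]=0
n,l,s,c=cv2.connectedComponentsWithStats(h2.astype(np.uint8))
for i in range(1,n): 
    if s[i,4]>60: print('jaw',s[i],c[i],plane(K,V,*c[i],.078).round(4))
for b in (A,B): print('in tool',(R.inv().apply(b-P)*1000).round(1))
r=((h[...,0]<6)|(h[...,0]>174))&(h[...,1]>150); 
E
```

```text
144 [282.4 161.6] [ 0.5935 -0.2976  0.017 ]
141 [370.8 161.4] [ 0.5069 -0.3179  0.017 ]
97 [285.  246.1] [ 0.5732 -0.2113  0.017 ]
80 [368.1 245.7] [ 0.4869 -0.2318  0.017 ]
diag means [ 0.54016977 -0.26469987  0.017     ] [ 0.5400181  -0.26457404  0.017     ] sides 0.08895724042529084 0.08867543640560724
jaw [304 194  19  21 251] [313.16334661 203.8685259 ] [ 0.5546 -0.2734  0.078 ]
jaw [336 199  18  20 264] [343.74242424 208.90151515] [ 0.5277 -0.2751  0.078 ]
in tool [  2.4   3.8 223.8]
in tool [  2.2   3.9 223.8]
```

```bash
python3 -m inch '[[-0.2,-0.3,0.1,2.4,3.7,0,-1],[0,0,0,0,0,8,-1],[0,0,0,0,0,8,-1],[0,0,0,0,0,4,-1],[0,0,0,0,0,0,-1]]'
python3 - <<'E'
from h import *
R=frame([0,0,-1],-rx); goto([.5403,-.2650,.212],R)
grab('wrist','w8.png')
E
python3 rel.py w8.png
```

```text
time: 18.2
eef_pos: [0.5385, -0.2639, 0.2185]
eef_rot: [0.001, 0.782, -0.623, -0.003]
ft_force: [-0.2, -0.3, -2.1]
opening: 0.0239
grip_force: 30.0
turn deg [ 0.29  0.17 -0.02] shift mm (now axes) [ 1.5 -1.5  6.5] (after-turn axes) [ 1.5 -1.5  6.5] q [-0.19  0.36 -0.08 -0.   -1.14  0.41] t 18.2
149 [363.2 252.4] [ 0.4879 -0.2316  0.017 ]
129 [276.2 253.6] [ 0.5733 -0.211   0.017 ]
bore by screws [ 0.54066836 -0.2644918 ]
30 242 [-11.   11.8] x [11.9 12.6 12.7]
45 222 [-11.2  12.3] x [11.3 12.5 12.7]
60 140 [-11.1  12.4] x [11.5 12.6 12.7]
95 61 [-5.5  7.7] x [7.  7.8 7.9]
110 58 [-6.5  8.1] x [7.  7.6 7.8]
120 43 [-5.5  8.4] x [6.8 7.6 7.9]
bore in tool mm [  1.3  -2.5 219.2]
```

```bash
python3 -m inch '[[0,0,0,0,0,0,-1],[0,0,0,0,0,0,-1],[0,0,0,0,0,0,-1],[0,0,0,0,0,0,-1],[0,0,0,0,0,0,-1]]' | head -4
cat > scr.py <<'E'
from h import *
import sys
p,d,K,V=grab('wrist',sys.argv[1]); P,R,s=cur(); W=[];S=np.array([[.5935,-.2976],[.5069,-.3179],[.5732,-.2113],[.4869,-.2318]]); D=[]
for q in S:
    x=K@(V@np.r_[q,.017,1])[:3]; x=(x[:2]/x[2]).astype(int); x0,y0=x-13
    if y0<0 or y0>450: continue
    pt=p[y0:y0+26,x0:x0+26]; g=pt.min(2).astype(float); m=(g>(g.max()+np.median(g))/2).astype(np.uint8); n,l,st,c=cv2.connectedComponentsWithStats(m); i=1+np.argmax(st[1:,4])
    w=plane(K,V,*(c[i]+[x0,y0]),.017); 
    if 50<st[i,4]<260: D.append(w[:2]-q); print(st[i,4],w.round(4))
b=np.array([.5401,-.2646])+np.mean(D,0); bt=R.inv().apply(np.r_[b,0]-P)*1000
C=cloud(d,K,V); Q=(C-P)@R.as_matrix()*1000; m=(abs(Q[...,0])<25)&(abs(Q[...,1])<16)&(Q[...,2]>35)&(Q[...,2]<70)&(d>0)
y=np.percentile(Q[m][:,1],[1,99]); x=np.percentile(Q[m][:,0],97)-12.4
print('bore',b,'bore tool',bt.round(1),'pestle tool x,y',x.round(1),y.mean().round(2),'NEED',(bt[0]-x).round(1),(bt[1]-y.mean()).round(1),'tcp',P.round(4),'tilt',np.degrees(np.arccos(-R.as_matrix()[2,2])).round(2),'F',s['ft_force'].round(1))
E
python3 scr.py w9.png; python3 scr.py w10.png
```

```text
time: 18.75
eef_pos: [0.5392, -0.264, 0.2201]
eef_rot: [0.0, 0.782, -0.623, -0.001]
ft_force: [-1.5, -0.2, -1.3]
158 [ 0.5934 -0.2976  0.017 ]
155 [ 0.5069 -0.3178  0.017 ]
114 [ 0.5732 -0.2111  0.017 ]
91 [ 0.4875 -0.2318  0.017 ]
bore [ 0.54024537 -0.26452207] bore tool [  1.1  -1.5 220. ] pestle tool x,y 0.6 0.14 NEED 0.5 -1.6 tcp [ 0.5392 -0.264   0.22  ] tilt 0.17 F [-0.   0.  -1.6]
158 [ 0.5934 -0.2976  0.017 ]
156 [ 0.5069 -0.3177  0.017 ]
114 [ 0.5732 -0.2111  0.017 ]
91 [ 0.4875 -0.2318  0.017 ]
bore [ 0.54021975 -0.26451661] bore tool [  1.1  -1.5 220. ] pestle tool x,y 0.6 0.16 NEED 0.5 -1.6 tcp [ 0.5392 -0.264   0.22  ] tilt 0.17 F [ 0.6 -0.3 -0.8]
```

```bash
python3 -m inch '[[0,0,0,0.8,-1.7,0,-1],[0,0,0,0,0,0,-1],[0,0,0,0,0,5,-1],[0,0,0,0,0,5,-1],[0,0,0,0,0,5,-1]]'
python3 -m inch '[[0,0,0,0,0,5,-1],[0,0,0,0,0,0,-1],[0,0,0,0,0,0,-1],[0,0,0,0,0,0,-1],[0,0,0,0,0,0,-1]]'
python3 scr.py w11.png
```

```text
time: 19.35
eef_pos: [0.5407, -0.2643, 0.2042]
eef_rot: [0.001, 0.782, -0.623, -0.002]
ft_force: [-0.0, 0.6, -1.9]
opening: 0.0238
grip_force: 30.0
time: 19.85
eef_pos: [0.5411, -0.2645, 0.2002]
eef_rot: [0.0, 0.782, -0.623, -0.001]
ft_force: [-1.0, 0.9, -2.1]
opening: 0.0237
grip_force: 30.0
173 [ 0.5934 -0.2975  0.017 ]
173 [ 0.5068 -0.3177  0.017 ]
123 [ 0.5732 -0.2109  0.017 ]
105 [ 0.4869 -0.2308  0.017 ]
bore [ 0.54008537 -0.2641882 ] bore tool [-2.000e-01  5.000e-01  2.002e+02] pestle tool x,y 0.6 0.15 NEED -0.7 0.3 tcp [ 0.5411 -0.2645  0.2002] tilt 0.15 F [ 0.9  0.3 -1.3]
```

```bash
python3 -m inch '[[0,0,0,0,0.2,8,-1],[0,0,0,0,0,10,-1],[0,0,0,0,0,10,-1],[0,0,0,0,0,10,-1],[0,0,0,0,0,4,-1]]'
python3 -m inch '[[0,0,0,0,0,2,-1],[0,0,0,0,0,2,-1],[0,0,0,0,0,0,-1],[0,0,0,0,0,0,-1],[0,0,0,0,0,0,-1]]'
python3 scr.py w12.png
```

```text
time: 20.4
eef_pos: [0.5397, -0.2642, 0.1559]
eef_rot: [0.001, 0.782, -0.623, -0.003]
ft_force: [0.3, 0.3, -1.9]
opening: 0.0235
grip_force: 30.0
time: 20.9
eef_pos: [0.5407, -0.2645, 0.1542]
eef_rot: [0.0, 0.782, -0.623, -0.001]
ft_force: [-0.0, 0.8, -1.6]
opening: 0.024
grip_force: 30.0
227 [ 0.5936 -0.2974  0.017 ]
222 [ 0.5068 -0.3176  0.017 ]
132 [ 0.5741 -0.2108  0.017 ]
160 [ 0.4868 -0.2309  0.017 ]
bore [ 0.54030247 -0.26414805] bore tool [-1.000e-01 -0.000e+00  1.542e+02] pestle tool x,y 0.6 0.1 NEED -0.7 -0.1 tcp [ 0.5407 -0.2644  0.1542] tilt 0.15 F [ 0.4  0.6 -1.3]
```

```bash
python3 -m inch '[[0,0,0,0,0,1,-1],[0,0,0,0,0,1,-1],[0,0,0,0,0,1,-1],[0,0,0,0,0,0,-1],[0,0,0,0,0,0,-1]]'
python3 -m inch '[[0,0,0,0,0,1,-1],[0,0,0,0,0,0,-1],[0,0,0,0,0,0,-1],[0,0,0,0,0,0,-1],[0,0,0,0,0,0,-1]]'
```

```text
time: 21.45
eef_pos: [0.5412, -0.2651, 0.1536]
eef_rot: [0.001, 0.782, -0.623, 0.0]
ft_force: [-2.0, 0.9, 8.2]
opening: 0.0236
grip_force: 30.0
time: 21.95
eef_pos: [0.5414, -0.2653, 0.1535]
eef_rot: [0.001, 0.782, -0.623, 0.001]
ft_force: [-3.4, 1.3, 11.0]
opening: 0.0238
grip_force: 30.0
```

```bash
python3 -m inch '[[0,0,0,0,0,-1,-0.6],[0,0,0,0,0,0,-0.2],[0,0,0,0,0,0,-0.1],[0,0,0,0,0,0,-0.1],[0,0,0,0,0,0,-0.1]]'
python3 -m inch '[[0,0,0,0,0,-10,-0.1],[0,0,0,0,0,-25,-0.1],[0,0,0,0,0,-40,-0.1],[0,0,0,0,0,-40,-0.1],[0,0,0,0,0,-10,-0.1]]'
python3 -m inch '[[0,0,0,-30,0,0,-0.1],[0,0,0,-30,0,0,-0.1],[0,0,0,-20,0,0,-0.1],[0,0,0,0,0,0,-0.1],[0,0,0,0,0,0,-0.1]]' | head -3
python3 - <<'E'
from h import *
p,d,K,V=grab('wrist','w13.png'); cv2.imwrite('pics/w13.png',p)
C=cloud(d,K,V); h=cv2.cvtColor(p,cv2.COLOR_BGR2HSV)
b=np.array([.5404,-.2648])
D=C[...,:2]-b; r=np.hypot(*np.moveaxis(D,-1,0))
k=((h[...,0]<6)|(h[...,0]>174))&(h[...,1]>120)&(d>0)&(abs(r-.085)<.03)&(C[...,2]>.07)&(C[...,2]<.17); Q=C[k]; print('red',k.sum(),np.median(Q,0),Q[:,2].max())
for lo,hi in ((.08,.1),(.1,.12),(.12,.14),(.145,.16)):
    q=Q[(Q[:,2]>lo)&(Q[:,2]<hi)]; print(lo,len(q),q.mean(0).round(4) if len(q) else '')
k=(r<.025)&(C[...,2]>.085)&(C[...,2]<.19)&(d>0); Q=C[k]; print('pestle',k.sum(),'top z',np.percentile(Q[:,2],[90,97,99]).round(4))
for lo,hi in ((.09,.11),(.12,.14),(.163,.175)):
    q=Q[(Q[:,2]>lo)&(Q[:,2]<hi)]; print(lo,len(q),q.mean(0).round(4))
print(cur()[0])
E
```

```text
time: 22.45
eef_pos: [0.5405, -0.2644, 0.1505]
eef_rot: [0.001, 0.782, -0.623, -0.002]
ft_force: [0.3, 0.2, -0.8]
opening: 0.0381
grip_force: 0.0
time: 22.95
eef_pos: [0.5431, -0.2656, 0.2824]
eef_rot: [-0.001, 0.782, -0.623, 0.004]
ft_force: [-0.0, 0.2, 0.4]
opening: 0.0391
grip_force: 0.0
time: 23.45
eef_pos: [0.5233, -0.1865, 0.2765]
eef_rot: [0.0, 0.782, -0.623, -0.001]
red 645 [ 0.61308105 -0.23214809  0.14840774] 0.15221013798356847
0.08 69 [ 0.6114 -0.233   0.0903]
0.1 87 [ 0.6114 -0.2329  0.1096]
0.12 110 [ 0.6116 -0.2333  0.1303]
0.145 348 [ 0.6167 -0.2313  0.1501]
pestle 1097 top z [0.171  0.1715 0.1718]
0.09 0 [nan nan nan]
0.12 0 [nan nan nan]
0.163 1097 [ 0.5396 -0.264   0.1694]
[ 0.52330345 -0.18685588  0.27626648]<stdin>:11: RuntimeWarning: Mean of empty slice.
  ret = um.true_divide(
```

View pics/w13.png

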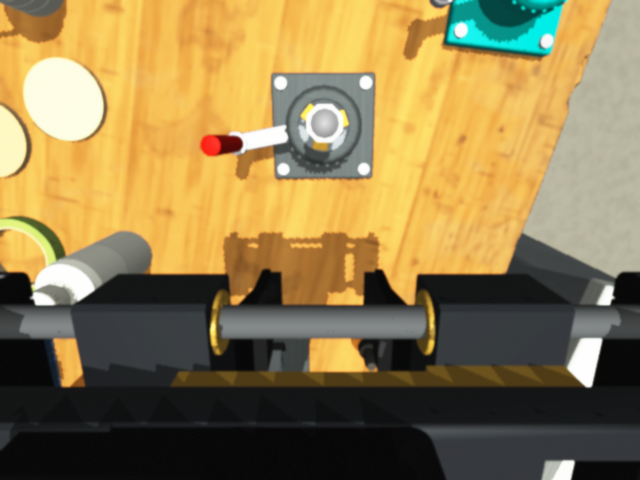

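The pestle stands upright in the collet at (325,122), centred in the bore; red handle top at (210,145). Now going over the handle.

```bash
cat > lev.py <<'E'
from h import *
b=np.array([.5403,-.2645])
def lev(deg,z=.12,r=.085):
    t=np.radians(deg); goto([*(b+r*np.array([np.cos(t),np.sin(t)])),z],frame([0,0,-1],[-np.sin(t),np.cos(t),0]))
def now():
    P,R,s=cur(); v=P[:2]-b; y=R.as_matrix()[:,1]; print('lever angle by TCP',np.degrees(np.arctan2(v[1],v[0])).round(2),'r',np.hypot(*v).round(4),'tool y-90',(np.degrees(np.arctan2(y[1],y[0]))-90).round(1),'z',P[2].round(4),'F',s['ft_force'].round(1),'q6',s['joints'][5].round(2),'t',s['time'].round(2),'open',s['opening'].round(4))
E
python3 -m inch '[[0,0,8.5,0,0,0,-0.1],[0,0,8.5,0,0,0,-0.1],[0,0,8.5,0,0,0,-0.1],[0,0,8.5,0,0,0,-0.1],[0,0,8.5,0,0,0,-0.1]]' | head -3
python3 -m inch '[[0,0,8.5,0,0,0,-0.1],[0,0,8.5,0,0,0,-0.1],[0,0,8.5,0,0,0,-0.1],[0,0,8.5,0,0,0,-0.1],[0,0,0,0,0,0,-0.1]]' | head -3
python3 -c "
from lev import *
lev(23.6)"
```

```text
time: 24.0
eef_pos: [0.5233, -0.1876, 0.2758]
eef_rot: [-0.001, -0.5, 0.866, 0.001]
time: 24.5
eef_pos: [0.5232, -0.1875, 0.2757]
eef_rot: [-0.002, -0.228, 0.974, 0.001]
turn deg [ 0.14 -0.16  2.74] shift mm (now axes) [-66.5 -81.1 155.4] (after-turn axes) [-69.8 -77.4 155.7] q [-0.05  0.24 -0.1  -0.   -1.23 -1.06] t 24.5
```

```bash
python3 -m inch '[[0,0,2.7,-33,-40,0,-0.1],[0,0,0,-35,-39,0,-0.1],[0,0,0,0,0,0,-0.1],[0,0,0,0,0,20,-0.1],[0,0,0,0,0,30,-0.1]]' | head -3
python3 -m inch '[[0,0,0,0,0,20,-0.1],[0,0,0,0,0,0,-0.1],[0,0,0,0,0,0,-0.1],[0,0,0,0,0,0,-0.1],[0,0,0,0,0,0,-0.1]]' | head -3
python3 - <<'E'
from lev import *
lev(23.6); p,d,K,V=grab('wrist','w14.png'); P,R,s=cur()
C=cloud(d,K,V); h=cv2.cvtColor(p,cv2.COLOR_BGR2HSV); Q=(C-P)@R.as_matrix()*1000
k=((h[...,0]<6)|(h[...,0]>174))&(h[...,1]>120)&(d>0)&(np.abs(Q[...,:2]).max(-1)<35)
print(k.sum()); q=Q[k]; print(np.percentile(q,[3,50,97],axis=0).round(1))
E
```

```text
time: 25.0
eef_pos: [0.6153, -0.2286, 0.2264]
eef_rot: [0.0, -0.207, 0.978, -0.0]
time: 25.5
eef_pos: [0.6148, -0.2278, 0.2075]
eef_rot: [0.0, -0.206, 0.979, 0.0]
turn deg [0.02 0.01 0.14] shift mm (now axes) [-2.  -3.9 87.5] (after-turn axes) [-2.1 -3.9 87.5] q [-0.11  0.46  0.05 -0.   -1.16 -1.05] t 25.5
1003
[[ -6.8 -10.4  56.1]
 [  3.4  -4.   62.7]
 [  5.7   2.2 128.3]]
```

```bash
python3 -m inch '[[0,0,0,-1,-4,10,-0.1],[0,0,0,0,0,25,-0.1],[0,0,0,0,0,30,-0.1],[0,0,0,0,0,20,-0.1],[0,0,0,0,0,2,-0.1]]' | head -4
python3 -m inch '[[0,0,0,0,0,0,-0.3],[0,0,0,0,0,0,-0.5],[0,0,0,0,0,0,-1],[0,0,0,0,0,0,-1],[0,0,0,0,0,0,-1]]'
python3 -c "
from lev import *
now()"
```

```text
time: 26.05
eef_pos: [0.6142, -0.2303, 0.1148]
eef_rot: [-0.005, -0.205, 0.979, 0.002]
ft_force: [-0.7, 0.8, -0.4]
time: 26.55
eef_pos: [0.6172, -0.231, 0.1201]
eef_rot: [-0.0, -0.205, 0.979, 0.0]
ft_force: [-0.3, -0.1, 2.6]
opening: 0.015
grip_force: 30.0Traceback (most recent call last):
  File "<string>", line 3, in <module>
    now()
    ~~~^^
  File "lev.py", line 6, in now
    P,R,s=cur(); v=P[:2]-b; y=R.as_matrix()[:,1]; print('lever angle by TCP',np.degrees(np.arctan2(v[1],v[0])).round(2),'r',np.hypot(*v).round(4),'tool y-90',(np.degrees(np.arctan2(y[1],y[0]))-90).round(1),'z',P[2].round(4),'F',s['ft_force'].round(1),'q6',s['joints'][5].round(2),'t',s['time'].round(2),'open',s['opening'].round(4))
                                                                                                                                                                                                                                                                                            ^^^^^^^^^^^^^^^
AttributeError: 'float' object has no attribute 'round'
```

```bash
sed -i "s/s\['time'\].round(2)/round(float(s['time']),2)/;s/s\['opening'\].round(4)/round(float(s['opening']),4)/" lev.py
python3 -m inch '[[0,0,2,0.05,-2.97,0,-1],[0,0,4,0.2,-5.93,0,-1],[0,0,4,0.2,-5.93,0,-1],[0,0,4,0.2,-5.93,0,-1],[0,0,4,0.2,-5.93,0,-1]]' | sed -n '2p;4p'
python3 -m inch '[[0,0,4,0.2,-5.93,0,-1],[0,0,4,0.2,-5.93,0,-1],[0,0,4,0.2,-5.93,0,-1],[0,0,4,0.2,-5.93,0,-1],[0,0,0,0,0,0,-1]]' | sed -n '2p;4p'
python3 -c "
from lev import *
now()"
```

```text
eef_pos: [0.624, -0.2559, 0.1201]
ft_force: [-0.2, 2.6, 4.4]
eef_pos: [0.6232, -0.2804, 0.1201]
ft_force: [0.8, -0.9, 3.7]
lever angle by TCP -10.86 r 0.0844 tool y-90 -10.3 z 0.1201 F [ 0.8 -0.9  3.7] q6 -1.56 t 27.55 open 0.0153
```

```bash
python3 -m inch '[[0,0,4,0.2,-5.93,0,-1],[0,0,4,0.2,-5.93,0,-1],[0,0,4,0.2,-5.93,0,-1],[0,0,4,0.2,-5.93,0,-1],[0,0,4,0.2,-5.93,0,-1]]' | sed -n '2p;4p'
python3 -m inch '[[0,0,4,0.2,-5.93,0,-1],[0,0,4,0.2,-5.93,0,-1],[0,0,4,0.2,-5.93,0,-1],[0,0,3,0.1,-4.45,0,-1],[0,0,0,0,0,0,-1]]' | sed -n '2p;4p'
python3 -c "
from lev import *
now()"
python3 -m inch '[[0,0,4,0.2,-5.93,0,-1],[0,0,3,0.1,-4.45,0,-1],[0,0,0,0,0,0,-1],[0,0,0,0,0,0,-1],[0,0,0,0,0,0,-1]]' | sed -n '2p;4p'
python3 -c "
from lev import *
now()"
```

```text
eef_pos: [0.6134, -0.3073, 0.1201]
ft_force: [1.5, 3.4, 5.0]
eef_pos: [0.6001, -0.3249, 0.1201]
ft_force: [3.0, 3.6, 5.6]
lever angle by TCP -45.29 r 0.0849 tool y-90 -45.2 z 0.1201 F [3.  3.6 5.6] q6 -2.1 t 28.55 open 0.0153
eef_pos: [0.5927, -0.3314, 0.1201]
ft_force: [3.6, 4.1, 4.0]
lever angle by TCP -51.92 r 0.085 tool y-90 -52.1 z 0.1201 F [3.6 4.1 4. ] q6 -2.21 t 29.05 open 0.0152
```

```bash
python3 -m inch '[[0,0,1.5,0,-2.2,0,-1],[0,0,1.5,0,-2.2,0,-1],[0,0,1.5,0,-2.2,0,-1],[0,0,1.5,0,-2.2,0,-1],[0,0,0,0,0,0,-1]]' | sed -n '2p;4p'
python3 -c "
from lev import *
now()"
python3 -m inch '[[0,0,0,0,0,0,-0.8],[0,0,0,0,0,0,-0.5],[0,0,0,0,0,0,-0.1],[0,0,0,0,0,0,-0.1],[0,0,0,0,0,0,-0.1]]' | sed -n '2p;4,6p'
python3 -m inch '[[0,0,0,0,0,-15,-0.1],[0,0,0,0,0,-30,-0.1],[0,0,0,0,0,-40,-0.1],[0,0,0,0,0,-40,-0.1],[0,0,0,0,0,-30,-0.1]]' | sed -n '2p;4,6p'
python3 -m inch '[[0,0,-8,0,0,0,-0.1],[0,0,-8,0,0,0,-0.1],[0,0,-8,-10,0,0,-0.1],[0,0,0,-30,0,0,-0.1],[0,0,0,0,0,0,-0.1]]' | sed -n '2p'
python3 - <<'E'
from h import *
p,d,K,V=grab('wrist','w15.png')
C=cloud(d,K,V); h=cv2.cvtColor(p,cv2.COLOR_BGR2HSV); b=np.array([.5403,-.2645]); D=C[...,:2]-b; r=np.hypot(*np.moveaxis(D,-1,0))
k=((h[...,0]<6)|(h[...,0]>174))&(h[...,1]>120)&(d>0)&(abs(r-.085)<.03)&(C[...,2]>.145)&(C[...,2]<.17); q=C[k].mean(0); print('knob',q,np.degrees(np.arctan2(*(q[:2]-b)[::-1])))
k=(r<.03)&(C[...,2]>.16)&(C[...,2]<.19)&(d>0); print('pestle top',k.sum(),C[k].mean(0).round(4),np.percentile(C[k][:,2],[50,97]).round(4))
k=(r<.025)&(C[...,2]>.085)&(C[...,2]<.16)&(d>0); print('below',k.sum())
s=grab('scene')[0]; cv2.imwrite('pics/c15.png',np.hstack([cv2.resize(p,(400,300)),cv2.resize(s[130:280,330:530],(400,300))]))
E
```

```text
eef_pos: [0.5865, -0.336, 0.1201]
ft_force: [5.1, 6.7, 4.0]
lever angle by TCP -57.17 r 0.0851 tool y-90 -58.1 z 0.1201 F [5.1 6.7 4. ] q6 -2.3 t 29.55 open 0.0154
eef_pos: [0.5832, -0.3372, 0.1184]
ft_force: [2.2, 1.2, 1.8]
opening: 0.036
grip_force: 1.2
eef_pos: [0.5826, -0.3383, 0.2753]
ft_force: [1.2, 0.1, 0.4]
opening: 0.0391
grip_force: 0.0
eef_pos: [0.616, -0.3627, 0.2703]
knob [ 0.60004445 -0.32426853  0.15017171] -45.01154244518619
pestle top 1371 [ 0.5408 -0.2661  0.169 ] [0.1691 0.1714]
below 508
```

View pics/c15.png

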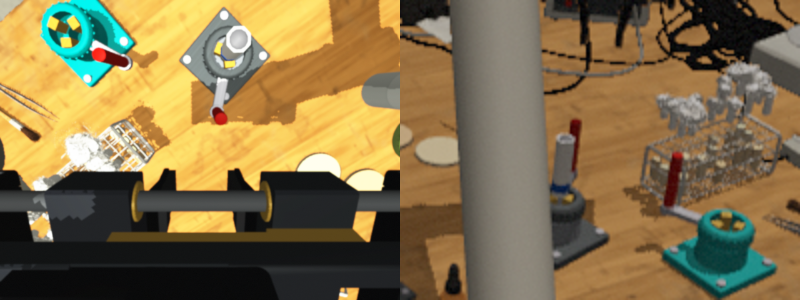

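The pestle stands clamped upright, and the lever is now at (218,112) in the wrist view. It seems to have sprung back more than expected, so I'll re-measure after settling and tighten a little more.

```bash
cat > knob.py <<'E'
from lev import *
p,d,K,V=grab('wrist'); h=cv2.cvtColor(p,cv2.COLOR_BGR2HSV); C=cloud(d,K,V)
r=np.hypot(*np.moveaxis(C[...,:2]-b,-1,0))
k=((h[...,0]<6)|(h[...,0]>174))&(h[...,1]>120)&(d>0)&(abs(r-.085)<.03)&(C[...,2]>.147)&(C[...,2]<.155); Q=C[k]; q=(np.percentile(Q,2,axis=0)+np.percentile(Q,98,axis=0))/2
a=np.degrees(np.arctan2(*(q[:2]-b)[::-1])); print('knob',k.sum(),q.round(4),'angle',a.round(1),'r',np.hypot(*(q[:2]-b)).round(4))
k=(r<.03)&(C[...,2]>.16)&(C[...,2]<.19)&(d>0); Q=C[k]; print('pestle top centre',((np.percentile(Q,2,axis=0)+np.percentile(Q,98,axis=0))/2).round(4))
lev(a,.25); lev(a,.12)
E
python3 -m inch '[[0,0,0,0,0,0,-0.1],[0,0,0,0,0,0,-0.1],[0,0,0,0,0,0,-0.1],[0,0,0,0,0,0,-0.1],[0,0,0,0,0,0,-0.1]]' | sed -n '2p'
python3 knob.py
```

```text
eef_pos: [0.616, -0.3609, 0.2739]
knob 286 [ 0.6004 -0.3244  0.1503] angle -44.9 r 0.0848
pestle top centre [ 0.5407 -0.2657  0.1671]
turn deg [-0.06 -0.16 10.62] shift mm (now axes) [33.3 21.4 23.9] (after-turn axes) [36.7 14.9 23.9] q [-0.3   0.53  0.33 -0.   -1.38 -1.86] t 31.7
turn deg [-0.06 -0.16 10.62] shift mm (now axes) [ 32.9  21.5 153.9] (after-turn axes) [ 36.7  14.9 153.9] q [-0.3   0.53  0.33 -0.   -1.38 -1.86] t 31.7
```

```bash
python3 -m inch '[[0,0,5,16,10,0,-0.1],[0,0,5.6,17,11.5,0,-0.1],[0,0,0,0,0,0,-0.1],[0,0,0,0,0,10,-0.1],[0,0,0,0,0,10,-0.1]]' | sed -n '2p'
python3 -m inch '[[0,0,0,0,0,0,-0.1],[0,0,0,0,0,0,-0.1],[0,0,0,0,0,0,-0.1],[0,0,0,0,0,0,-0.1],[0,0,0,0,0,0,-0.1]]' | sed -n '2p'
python3 knob.py
```

```text
eef_pos: [0.6027, -0.3244, 0.2529]
eef_pos: [0.6027, -0.3243, 0.254]
knob 301 [ 0.6002 -0.3236  0.1498] angle -44.6 r 0.0841
pestle top centre [ 0.5405 -0.2653  0.1694]
turn deg [-0.06 -0.14 -0.28] shift mm (now axes) [ 1.3 -1.3  4. ] (after-turn axes) [ 1.4 -1.3  4. ] q [-0.26  0.48  0.2  -0.   -1.3  -2.1 ] t 32.75
turn deg [-0.06 -0.14 -0.28] shift mm (now axes) [  1.   -1.2 134. ] (after-turn axes) [  1.4  -1.3 134. ] q [-0.26  0.48  0.2  -0.   -1.3  -2.1 ] t 32.75
```

```bash
python3 -m inch '[[0,0,-0.3,1,-1.3,20,-0.1],[0,0,0,0,0,40,-0.1],[0,0,0,0,0,40,-0.1],[0,0,0,0,0,24,-0.1],[0,0,0,0,0,10,-0.1]]' | sed -n '2p'
python3 -m inch '[[0,0,0,0,0,0,-0.3],[0,0,0,0,0,0,-0.6],[0,0,0,0,0,0,-1],[0,0,0,0,0,0,-1],[0,0,0,0,0,0,-1]]' | sed -n '2p;4,6p'
python3 -c "
from lev import *
now()"
python3 -m inch '[[0,0,3,0.1,-4.45,0,-1],[0,0,3,0.1,-4.45,0,-1],[0,0,3,0.1,-4.45,0,-1],[0,0,0,0,0,0,-1],[0,0,0,0,0,0,-1]]' | sed -n '2p;4p'
python3 -c "
from lev import *
now()"
python3 -m inch '[[0,0,3,0.1,-4.45,0,-1],[0,0,2,0,-3,0,-1],[0,0,0,0,0,0,-1],[0,0,0,0,0,0,-1],[0,0,0,0,0,0,-1]]' | sed -n '2p;4p'
python3 -c "
from lev import *
now()"
```

```text
eef_pos: [0.599, -0.3236, 0.1165]
eef_pos: [0.6015, -0.3245, 0.1216]
ft_force: [-0.8, -0.7, 4.0]
opening: 0.0155
grip_force: 30.0
lever angle by TCP -44.46 r 0.0857 tool y-90 -44.6 z 0.1216 F [-0.8 -0.7  4. ] q6 -2.09 t 33.75 open 0.0155
eef_pos: [0.5928, -0.3324, 0.1216]
ft_force: [3.6, 4.0, 4.0]
lever angle by TCP -52.27 r 0.0858 tool y-90 -53.5 z 0.1216 F [3.6 4.  4. ] q6 -2.23 t 34.25 open 0.0154
eef_pos: [0.5872, -0.3364, 0.1216]
ft_force: [4.5, 4.8, 3.9]
lever angle by TCP -56.88 r 0.0859 tool y-90 -58.5 z 0.1216 F [4.5 4.8 3.9] q6 -2.31 t 34.75 open 0.0149
```

```bash
python3 -m inch '[[0,0,3,0.1,-4.45,0,-1],[0,0,3,0.1,-4.45,0,-1],[0,0,3,0.1,-4.45,0,-1],[0,0,0,0,0,0,-1],[0,0,0,0,0,0,-1]]' | sed -n '2p;4p'
python3 -c "
from lev import *
now()"
python3 -m inch '[[0,0,0,0,2,0,-1],[0,0,0,0,2,0,-1],[0,0,0,0,2,0,-1],[0,0,0,0,0,0,-1],[0,0,0,0,0,0,-1]]' | sed -n '2p;4p'
python3 -c "
from lev import *
now()"
```

```text
eef_pos: [0.5766, -0.3423, 0.1216]
ft_force: [8.4, 5.3, 2.0]
lever angle by TCP -64.96 r 0.0858 tool y-90 -67.5 z 0.1216 F [8.4 5.3 2. ] q6 -2.45 t 35.25 open 0.0154
eef_pos: [0.5795, -0.3409, 0.1215]
ft_force: [2.4, 3.9, 5.0]
lever angle by TCP -62.85 r 0.0859 tool y-90 -67.5 z 0.1215 F [2.4 3.9 5. ] q6 -2.46 t 35.75 open 0.0154
```

```bash
python3 -m inch '[[0,0,0,0,2,0,-1],[0,0,0,0,2,0,-1],[0,0,0,0,0,0,-1],[0,0,0,0,0,0,-1],[0,0,0,0,0,0,-1]]' | sed -n '2p;4p'
python3 -c "
from lev import *
now()"
python3 -m inch '[[0,0,0,0,0,0,-0.6],[0,0,0,0,0,0,-0.3],[0,0,0,0,0,0,0.2],[0,0,0,0,0,0,0.2],[0,0,0,0,0,0,0.2]]' | sed -n '2p;4,6p'
python3 -m inch '[[0,0,0,0,0,-15,0.2],[0,0,0,0,0,-30,0.2],[0,0,0,0,0,-40,0.2],[0,0,0,0,0,-40,0.2],[0,0,0,0,0,-30,0.2]]' | sed -n '2p;4,6p'
python3 -m inch '[[0,0,-6,0,0,0,0.2],[0,0,-6,0,0,0,0.2],[0,0,-8,-20,0,0,0.2],[0,0,0,-20,0,0,0.2],[0,0,0,0,0,0,0.2]]' | sed -n '2p'
python3 -m inch '[[0,0,0,0,0,0,0.2],[0,0,0,0,0,0,0.2],[0,0,0,0,0,0,0.2],[0,0,0,0,0,0,0.2],[0,0,0,0,0,0,0.2]]' | sed -n '2p'
python3 knob.py
```

```text
eef_pos: [0.5826, -0.3396, 0.1215]
ft_force: [1.1, 2.9, 6.0]
lever angle by TCP -60.61 r 0.0861 tool y-90 -67.5 z 0.1215 F [1.1 2.9 6. ] q6 -2.46 t 36.25 open 0.0151
eef_pos: [0.581, -0.3393, 0.1191]
ft_force: [0.9, 1.4, 0.4]
opening: 0.0415
grip_force: 1.0
eef_pos: [0.5809, -0.3405, 0.2764]
ft_force: [0.6, -0.4, -0.0]
opening: 0.0521
grip_force: 0.0
eef_pos: [0.6061, -0.3727, 0.2719]
eef_pos: [0.6068, -0.3706, 0.275]
knob 279 [ 0.6001 -0.3241  0.1499] angle -44.9 r 0.0844
pestle top centre [ 0.5408 -0.2658  0.1671]
turn deg [-0.07 -0.15 -2.66] shift mm (now axes) [38.3 26.4 25. ] (after-turn axes) [37.1 28.1 24.9] q [-0.32  0.52  0.32 -0.   -1.37 -2.08] t 38.3
turn deg [-0.07 -0.15 -2.66] shift mm (now axes) [ 38.   26.6 155. ] (after-turn axes) [ 37.1  28.1 154.9] q [-0.32  0.52  0.32 -0.   -1.37 -2.08] t 38.3
```

```bash
python3 -c "
from workcell import bot
print(bot.job_done())"
```

```text
the job is handed in; nothing more can be done
None
```

I handed the job in: the blue-banded pestle was laid in the rest and let go, then stood fully home and upright in the collet and clamped with the lever. After release the lever sprang back about 0.2 to 0.3 rad to the same angle on both tightenings; from handle forces I estimate the nut at 1.4–1.5, but I did not measure jaw force and got no verdict back.

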